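# Load the tasting board

### The arm

A 7-joint arm with a two-finger parallel gripper is mounted at the origin on the work surface. World frame = base frame: x ahead of the robot, y to its left, z up, the work surface at z = 0. Lengths are in m, angles in rad, forces in N, time in s.
With the tool pointing down it reaches from about 0.4 to 0.9 m from the base axis. Payload 5.6 kg.
Tool frame: the origin (TCP) lies at the very end of the fingers, on their centre line; the grasp point (between the pads) lies 19 mm behind it; z points along the fingers, y is the line along which they close (so a half turn about z gives the same grasp; the last joint's range is limited). The gripper opens to 92 mm and grips with 3 to 60 N. Pads are 20 mm wide; open, the fingers measure 128 mm over their backs; the gripper's body (75 mm by 189 mm) begins 69 mm behind the grasp point.
Start: joints at [1.118, 0.468, -0.012, 1.603, 0.006, 1.071, -0.056], TCP at [0.259, -0.596, 0.215] pointing down, gripper open.
Joint ranges: [-2.53, 2.53], [-0.31, 2.02], [-1.57, 1.55], [0.28, 2.44], [-1.29, 4.43], [0.15, 1.84], [-2.92, 2.92]. Speed limits (rad/s): [2.57, 2.57, 3.14, 3.14, 3.14, 3.14, 3.14].

### API

Orientations are given as a 3x3 rotation matrix whose columns are the frame's x, y, z axes.
In Python, from station import read_state, camera, arm gives the robot as it stands.
- The arm moves only by the shell command python3 -m pendant 'ROWS' [OPENING]. ROWS is JSON, a list of rows, each a list of 2 entries, a list of its own where there are three numbers: the shift along the tool's x, y, z as a fraction of full scale, then the turn about the tool's z as a fraction of full scale. A call has 1 to 12 rows; each row is the pose to reach, as a shift and turn from the pose commanded when the call began, along the tool's axes at that moment, turning the shorter way round; what a row does not reach only later rows make up. Full scale, the value 1, is 0.25 m for a shift and 180 degrees for a turn. A row lasts 1/12 s, in which the tool goes at most 41.7 mm and 7.16 degrees, less where a joint would pass 70% of its speed; a pose out of reach is approached as far as the arm can. A call with a number of a shift or a turn outside -1 to 1 is refused whole. A call with a gripper value outside its range is refused whole. OPENING is the opening, from 0 (shut) to 1 (fully open), set as the call begins (- or left out, the last holds). The fingers move at their own pace and stop on an object; the grip force is fixed at half the most. Time passes only in rows, so rows that repeat a pose let the fingers close. It gives the time, the measured TCP pose, the force, the opening and the grip force at its end, in the units of the state.
- read_state(): the state, without advancing time (a new reading comes with each control period).
- camera(name): name is "scene" or "top"; returns a dict with "frame" (400x640x3 uint8, red, green, blue), "z_map" (400x640 float32, m along the optical axis (not along the pixel's ray), 0 where there is no reading), "fx", "fy", "cx", "cy" (pixels), "extrinsics" (4x4, takes a point from world to camera coordinates). Camera axes: x right, y down, z forward; pixel columns grow to the right and rows downward; lengths in m; the calibration is good to about 2 mm. A picture is of the moment at which its call begins.
- arm.hand_in(): hands the job in; it is judged then, once.
The state is a dict: "time_s": time; "q": joint angles; "joint_velocities": joint speeds; "joint_efforts": joint torques, N m; "eef_pos": TCP position; "tcp_rot": TCP orientation; "wrist_force": force on the tool from outside, world axes, zero at the start; "torque": the same for the moment, N m; "opening": finger opening in m; "finger_force": force on a finger pad.
Only numpy, scipy, OpenCV 4.12 (cv2) and the standard library are available. Lean on these libraries where they do the work, as an engineer would, in place of code of your own. Each camera call takes 0.05 s, during which the arm holds its last target. There are 200 camera calls.

### The job

First swing the red toggle clamp over centre so that it holds the serving board down in its nest; then, with the clamp shut, slide every condiment pot that is there into a bay of its own on the board, under the brass lips, until it clicks home against the back stop. When all pots are home swing the clamp fully back open, with the board left lying in its nest ready to be served; do not disturb the bottle, the glass and the bowl.

Things in the scene. Friction and masses are not known exactly. Their poses are not given: they have to be found in the camera images.
- nest: fixed dark steel plate 200 x 360 x 10 mm (x, y, z) on the table, with low fences and pins round the serving board (2 mm play) and the toggle clamp at its left (+y) end. Origin on the table; the plate reaches 168 mm to its right and 192 mm to its left. x points across the board to the back fence (away from the robot), y along the board to the clamp, z up
- board: loose bamboo and slate serving board 160 x 310 x 18 mm, 0.9 kg, lying in the nest on its 10 mm plate; origin at the centre of its underside, axes as the nest's. Brass rails along x, 8 mm wide (the leftmost 20 mm) and 11.5 mm high, divide its top into four bays, each 64 mm wide between rails, pitch 72 mm, open to the front (-x), with a back stop
- bay0 (a point): home point of the rightmost (-y) bay: where the centre of a pot's underside is when its foot stands against the back stop; on the slate, 28 mm above the table, 42 mm behind (+x) the board's middle, 114 mm to its right. A pot put down 76 mm in front (-x) of it is clear of lips, ball and rails and can be slid straight in
- bay1 (a point): home point of the next bay, 72 mm further to +y. In every bay brass lips (4 mm thick, top 15.5 mm above the slate) run on the rails from 22 mm in front of the home point to the back stop 30 mm behind it, reaching 6 mm over the bay from both sides; the foot must slide under them. The rails begin, with round noses, 60 mm in front of it
- bay2 (a point): home point of the third bay. In every bay a sprung steel ball stands 3 mm out of the slate 38 mm in front of the home point: the foot rides over it (2 to 5 N) and it snaps up behind the foot
- bay3 (a point): home point of the leftmost bay, next to the clamp
- clamp (a joint): angle of the red-handled toggle clamp about the nest's x axis (rad). 0: fully open, handle lying out to the left (+y), arm upright; about 1.6: shut, handle upright, arm level with its rubber foot pressing on the board's leftmost rail. A spring pulls it open below about 0.95, shut above. The line from pivot to grip is (angle + 0.03) rad above the nest's +y
- clamp_pivot (a point): the clamp's fixed pivot, 75 mm above the table, 52 mm behind and 192 mm left of the nest's origin
- clamp_grip (a point): point on the axis of the clamp's round red grip (20 mm thick), 100 mm from the pivot; the grip runs from 45 to 125 mm from the pivot. About 7 N here moves the clamp. It may be pinched with the fingers closing along the nest's x axis; it then turns between the pads
- pot0: lidded white condiment pot with a red band, about 0.16 kg: round dark wooden foot 60 mm in diameter and 10 mm high, white body 44 mm in diameter from 10 to 56 mm, wooden lid with a small knob, 72 mm high in all. Stands upright; origin at the centre of its underside, z up. May be absent (None)
- pot1: lidded white condiment pot with a green band, about 0.16 kg: round dark wooden foot 60 mm in diameter and 10 mm high, white body 44 mm in diameter from 10 to 56 mm, wooden lid with a small knob, 72 mm high in all. Stands upright; origin at the centre of its underside, z up. May be absent (None)
- pot2: lidded white condiment pot with a yellow band, about 0.16 kg: round dark wooden foot 60 mm in diameter and 10 mm high, white body 44 mm in diameter from 10 to 56 mm, wooden lid with a small knob, 72 mm high in all. Stands upright; origin at the centre of its underside, z up. May be absent (None)
- pot3: lidded white condiment pot with a blue band, about 0.16 kg: round dark wooden foot 60 mm in diameter and 10 mm high, white body 44 mm in diameter from 10 to 56 mm, wooden lid with a small knob, 72 mm high in all. Stands upright; origin at the centre of its underside, z up. May be absent (None)
- wine: corked wine bottle 74 mm thick and 290 mm high; bystander
- goblet: wine glass 190 mm high; bystander
- dish: small white bowl 84 mm wide; bystander
There are look-alikes about, which are no part of the job. Leave any purple look-alike of the pot3 alone.

How it is judged:
On the way, in this order (a step that is already met when the one before it is completed fails the run):
1. the toggle clamp is shut on the board before any pot is in a bay (value of joint clamp above 1.5 rad and horizontal distance between each of pot0, pot1, pot2, pot3 and bay0 above 0.03 m and horizontal distance between each of pot0, pot1, pot2, pot3 and bay1 above 0.03 m and horizontal distance between each of pot0, pot1, pot2, pot3 and bay2 above 0.03 m and horizontal distance between each of pot0, pot1, pot2, pot3 and bay3 above 0.03 m), for 0.3 s.
2. every pot is home in a bay while the clamp is shut (value of joint clamp above 1.5 rad and (distance between pot0 and bay0 below 0.006 m or distance between pot0 and bay1 below 0.006 m or distance between pot0 and bay2 below 0.006 m or distance between pot0 and bay3 below 0.006 m) and (distance between pot1 and bay0 below 0.006 m or distance between pot1 and bay1 below 0.006 m or distance between pot1 and bay2 below 0.006 m or distance between pot1 and bay3 below 0.006 m) and (distance between pot2 and bay0 below 0.006 m or distance between pot2 and bay1 below 0.006 m or distance between pot2 and bay2 below 0.006 m or distance between pot2 and bay3 below 0.006 m) and (distance between pot3 and bay0 below 0.006 m or distance between pot3 and bay1 below 0.006 m or distance between pot3 and bay2 below 0.006 m or distance between pot3 and bay3 below 0.006 m)), for 0.3 s.
At the end, for the whole second after the job is handed in: every pot present has the centre of its underside within 6 mm of the home point of a bay, the clamp is open (joint below 0.15 rad), and the board lies flat and at rest in the nest (origin within 16 mm of the nest's, of which 10 mm is the plate; tilt under 0.05 rad) (value of joint clamp below 0.15 rad and (distance between pot0 and bay0 below 0.006 m or distance between pot0 and bay1 below 0.006 m or distance between pot0 and bay2 below 0.006 m or distance between pot0 and bay3 below 0.006 m) and (distance between pot1 and bay0 below 0.006 m or distance between pot1 and bay1 below 0.006 m or distance between pot1 and bay2 below 0.006 m or distance between pot1 and bay3 below 0.006 m) and (distance between pot2 and bay0 below 0.006 m or distance between pot2 and bay1 below 0.006 m or distance between pot2 and bay2 below 0.006 m or distance between pot2 and bay3 below 0.006 m) and (distance between pot3 and bay0 below 0.006 m or distance between pot3 and bay1 below 0.006 m or distance between pot3 and bay2 below 0.006 m or distance between pot3 and bay3 below 0.006 m) and distance between board and nest below 0.016 m and angle between board's own z axis and vertical below 0.05 rad and linear speed of board below 0.02 m/s); the robot touches nothing.
It fails at once if the bottle is knocked over or pushed more than 3 cm (distance of wine from where it was at the start of the episode above 0.03 m or angle between wine's own z axis and vertical above 0.5 rad).
It fails at once if the glass is knocked over or pushed more than 3 cm (distance of goblet from where it was at the start of the episode above 0.03 m or angle between goblet's own z axis and vertical above 0.5 rad).
It fails at once if the bowl is knocked over or pushed more than 3 cm (distance of dish from where it was at the start of the episode above 0.03 m or angle between dish's own z axis and vertical above 0.5 rad).
Of pot0, pot1, pot2, pot3 only 2 to 4 are there at a start; the rules pass over those that are not, and their reading is None.
At some moment in a run one of pot0, pot1, pot2, pot3 may be knocked a few centimetres aside while the robot is not near it.
It also fails if it takes over 210 s, if anything falls off the work surface, if the arm or the gripper's body presses on something with over 40 N, if the wrist force passes 120 N, or if a joint passes its speed limit or range.

## Working session

There is one attempt and no reset: what is moved stays moved. The work goes in short steps, Python scripts to look and compute and a shell command to move; the robot and the scene stay as the last step left them, time stands still between calls to the robot, and variables do not carry over. Pictures are saved under pics/ and viewed, at most 14 in all, crops included, and the job is handed in when it is done.

```bash
mkdir -p pics; ls; cat > h.py <<'E'
import numpy as np, cv2, json
from station import read_state, camera, arm
def snap(n,tag):
    c=camera(n); cv2.imwrite(f'pics/{tag}.png',c['frame'][:,:,::-1]); 
    np.savez(f'/tmp/{tag}.npz',**c); return c
def cloud(c):
    """world xyz per pixel from z_map"""
    v,u=np.mgrid[0:400,0:640]; z=c['z_map']
    p=np.stack([(u-c['cx'])/c['fx']*z,(v-c['cy'])/c['fy']*z,z],-1)
    E=c['extrinsics']; return (p-E[:3,3])@E[:3,:3]
def ray(c,u,v,h):
    """pixel onto plane z=h"""
    E=c['extrinsics']; R=E[:3,:3]; o=-R.T@E[:3,3]
    d=R.T@np.array([(u-c['cx'])/c['fx'],(v-c['cy'])/c['fy'],1.]); return o+d*(h-o[2])/d[2]
def proj(c,P):
    E=c['extrinsics']; p=E[:3,:3]@np.asarray(P)+E[:3,3]; return p[0]/p[2]*c['fx']+c['cx'],p[1]/p[2]*c['fy']+c['cy']
E
python3 - <<'E'
from h import *
np.set_printoptions(precision=4,suppress=True)
for n in('scene','top'):
    c=snap(n,n+'0'); E=c['extrinsics']; print(n,-E[:3,:3].T@E[:3,3],E[2,:3],(c['z_map']>0).mean())
s=read_state(); print(s)
E
```

```text
pics
scene [ 1.3735 -0.5532  1.1718] [-0.5671  0.3811 -0.7302] 0.9922734375
top [0.4449 0.0171 1.512 ] [ 0.0656 -0.0069 -0.9978] 0.99603515625
{'time_s': 0.1, 'q': array([ 1.118 ,  0.4683, -0.0116,  1.6035,  0.006 ,  1.0714, -0.0563]), 'joint_velocities': array([-0.0003, -0.003 , -0.0007, -0.0014, -0.0002, -0.0006,  0.002 ]), 'joint_efforts': array([  0.0015, -52.1651,  -0.0121, -24.4367,  -0.0567,   0.0142,
         0.0001]), 'eef_pos': array([ 0.2587, -0.5958,  0.2137]), 'tcp_rot': array([[ 0.9172,  0.3984, -0.0007],
       [ 0.3984, -0.9172,  0.0014],
       [-0.0001, -0.0015, -1.    ]]), 'wrist_force': array([-0.584 , -0.1929, -0.2954]), 'torque': array([0.002 , 0.0377, 0.0032]), 'finger_force': 0.0, 'opening': 0.0919271678122246}
```

View pics/scene0.png

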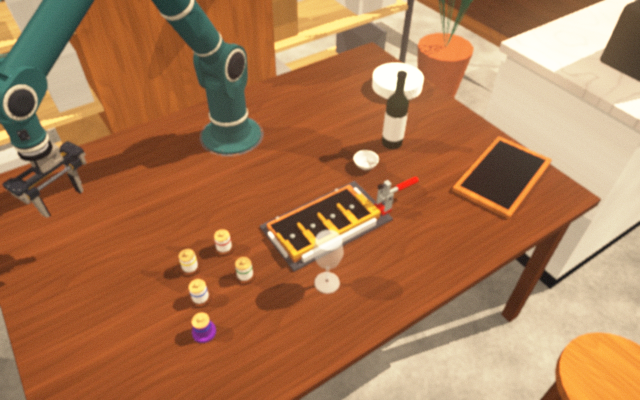

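View pics/top0.png

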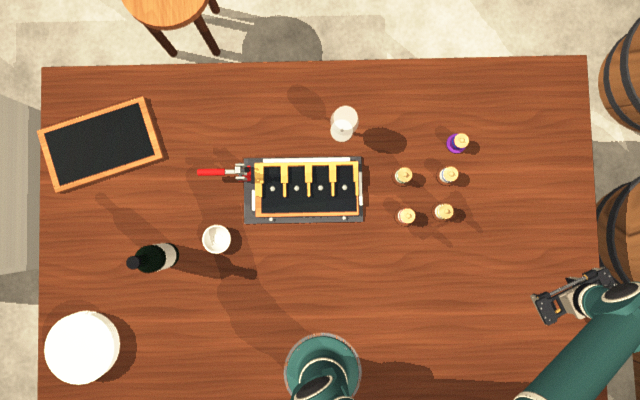

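Scene: nest centred near top (305,190), with its clamp handle pointing left at (210,172). There are four pots at top (403,176), (449,175), (406,216), (444,212), a purple look-alike at (457,143), a glass at (343,123) and a bowl at (216,239).

```bash
python3 - <<'E'
from h import *
np.set_printoptions(precision=4,suppress=True)
C={n:dict(np.load(f'/tmp/{n}0.npz')) for n in('scene','top')}
def comps(c,m,amin):
    n,l,s,cc=cv2.connectedComponentsWithStats(m.astype(np.uint8)); return [(l==i) for i in range(1,n) if s[i,4]>=amin]
for n,c in C.items():
    P=cloud(c); hsv=cv2.cvtColor(c['frame'],cv2.COLOR_RGB2HSV); H,S,V=[hsv[...,i].astype(int) for i in range(3)]
    tab=(abs(P[...,2])<.02)&(P[...,0]>.3)&(P[...,0]<.8); print(n,'table z',np.median(P[tab][:,2]))
    lid=(P[...,2]>.05)&(P[...,2]<.085)&(P[...,1]<-.1)&(P[...,0]>.25)&(P[...,1]>-.6)&(P[...,0]<.85)
    for m in comps(c,lid,15):
        q=P[m]; v,u=np.where(m)
        # hues in dilated area with sat
        d=cv2.dilate(m.astype(np.uint8),np.ones((5,5)))>0
        hh=np.histogram(H[d&(S>90)],bins=[0,8,25,35,85,130,160,181])[0]
        t=q[q[:,2]>.058]; r=ray(c,*( [u[q[:,2]>.058].mean(),v[q[:,2]>.058].mean()]),.060)
        print(n,'pot px',u.mean().round(),v.mean().round(),'n',len(q),'mean top',t.mean(0),'max z',q[:,2].max(),'ray@.06',r[:2],'hue',hh)
    red=((H<6)|(H>174))&(S>170)&(V>100)&(P[...,1]>0)&(P[...,0]<.9)&(P[...,2]>.03)
    for m in comps(c,red,12):
        q=P[m]; mu=q.mean(0); w=np.linalg.svd(q-mu)[2][0]; t=(q-mu)@w; print(n,'red',len(q),mu,w,q[np.argmin(t)],q[np.argmax(t)])
    gold=(H>15)&(H<32)&(S>110)&(V>150)&(P[...,2]>.025)&(P[...,2]<.06)&(P[...,1]>-.15)&(P[...,1]<.35)&(P[...,0]>.4)&(P[...,0]<.75)
    print('gold',gold.sum(),np.percentile(P[gold],[1,50,99],axis=0))
    # nest/board footprint: points by height over table around
    reg=(P[...,1]>-.2)&(P[...,1]<.28)&(P[...,0]>.4)&(P[...,0]<.78)
    for lo,hi,nm in((.004,.016,'plate'),(.022,.034,'board')):
        m=reg&(P[...,2]>lo)&(P[...,2]<hi); m=max(comps(c,m,50),key=lambda a:a.sum())
        if nm=='plate': m=reg&(P[...,2]>.004)&(P[...,2]<.06); m=max(comps(c,m,50),key=lambda a:a.sum())
        print(nm,np.median(P[m],axis=0),cv2.minAreaRect(P[m][:,:2].astype(np.float32)))
    for nm,(x0,x1,y0,y1) in dict(bowl=(.3,.5,.1,.32),glass=(.72,.95,-.15,.05)).items():
        m=(P[...,2]>.02)&(P[...,0]>x0)&(P[...,0]<x1)&(P[...,1]>y0)&(P[...,1]<y1)
        if m.sum(): print(nm,m.sum(),np.percentile(P[m],[1,50,99],axis=0).ravel())
c=C['top'];cv2.imwrite('pics/topz.png',cv2.resize(c['frame'][145:230,190:370,::-1],None,fx=4.4,fy=4.4,interpolation=2))
E
```

```text
scene table z -0.00010409990607690683
scene pot px 222.0 236.0 n 169 mean top [ 0.4635 -0.2609  0.0622] max z 0.07459749122764128 ray@.06 [ 0.4618 -0.2603] hue [  3 246  30   0   0   0   0]
scene pot px 186.0 256.0 n 185 mean top [ 0.4732 -0.3724  0.0618] max z 0.07462499817145428 ray@.06 [ 0.4717 -0.3721] hue [  0 291   8   0   0   0   0]
scene pot px 243.0 264.0 n 191 mean top [ 0.584  -0.2564  0.062 ] max z 0.07389505761327439 ray@.06 [ 0.5827 -0.2559] hue [  0 281   2   0   0   0   0]
scene pot px 197.0 287.0 n 212 mean top [ 0.5821 -0.3915  0.0621] max z 0.07378339401550751 ray@.06 [ 0.5807 -0.3913] hue [  1 226  58   0   0   0   0]
scene pot px 200.0 321.0 n 245 mean top [ 0.6805 -0.4274  0.0621] max z 0.07384043688465923 ray@.06 [ 0.6793 -0.4272] hue [ 10 255  58   0   7  61  18]
scene red 134 [0.6055 0.3089 0.0783] [-0.014  -0.9992  0.0385] [0.6058 0.3491 0.0784] [0.6064 0.2698 0.0871]
gold 1199 [[ 0.4868 -0.1195  0.0258]
 [ 0.5954  0.0406  0.0405]
 [ 0.6296  0.1877  0.0485]]
plate [0.5615 0.0453 0.0278] ((0.546607255935669, 0.051710352301597595), (0.37924548983573914, 0.2125
[... 1040 characters left out ...]
22397013203 ray@.06 [ 0.4601 -0.2601] hue [  0 148  23   0   0   0   0]
top red 190 [0.5993 0.3105 0.0803] [-0.0171 -0.9997  0.0159] [0.5946 0.3498 0.078 ] [0.592  0.2704 0.0848]
gold 1385 [[ 0.4693 -0.1175  0.0255]
 [ 0.583   0.0363  0.0416]
 [ 0.626   0.1861  0.0503]]
plate [0.5442 0.0439 0.0281] ((0.5440762639045715, 0.051511481404304504), (0.22142699360847473, 0.3805527091026306), 0.3169375956058502)
board [0.5299 0.0365 0.0284] ((0.5426521301269531, 0.03892853111028671), (0.31856268644332886, 0.1526939570903778), 89.68013763427734)
bowl 483 [0.366  0.1026 0.0204 0.4771 0.1681 0.0284 0.4994 0.3172 0.0384]
glass 317 [ 0.7204 -0.1142  0.1417  0.7359 -0.0742  0.1899  0.7579 -0.038   0.1967]
```

View pics/topz.png

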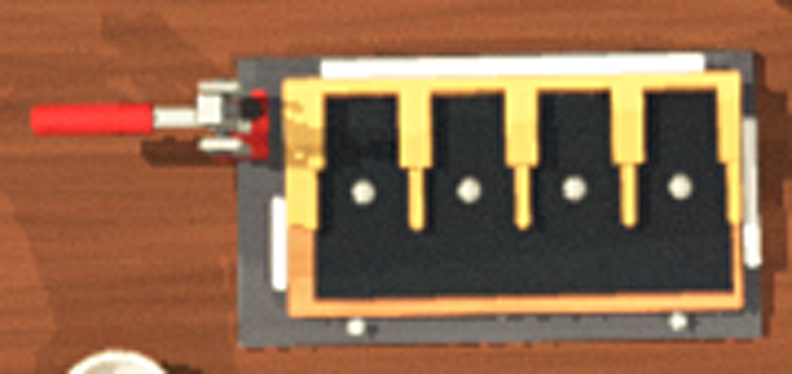

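The zoomed crop shows four bays with balls at crop x of about 363, 470, 575 and 680 (row 190). The clamp is open with its red grip to the left at (90,118). Next I'll fit the nest from the balls in both views and check the pot bands.

```bash
python3 - <<'E'
from h import *
np.set_printoptions(precision=4,suppress=True)
C={n:dict(np.load(f'/tmp/{n}0.npz')) for n in('scene','top')}
for n,c in C.items():
    P=cloud(c); hsv=cv2.cvtColor(c['frame'],cv2.COLOR_RGB2HSV).astype(int); 
    m=(hsv[...,1]<75)&(hsv[...,2]>95)&(P[...,0]>.50)&(P[...,0]<.60)&(P[...,1]>-.12)&(P[...,1]<.18)&(P[...,2]<.04)&(P[...,2]>.02)
    k,l,s,cc=cv2.connectedComponentsWithStats(m.astype(np.uint8))
    B=np.array([ray(c,*cc[i],.030)[:2] for i in range(1,k) if s[i,4]>2 and s[i,4]<60]); Z=[np.median(P[l==i][:,2]) for i in range(1,k) if s[i,4]>2 and s[i,4]<60]
    o=np.argsort(B[:,1]); B=B[o]; print(n,B,np.array(Z)[o],np.diff(B[:,1]))
    if len(B)==4:
        yaw=-np.polyfit(B[:,1],B[:,0],1)[0]; mid=B.mean(0); R=np.array([[np.cos(yaw),-np.sin(yaw)],[np.sin(yaw),np.cos(yaw)]])
        O=mid-R@[.004,-.006]; print('yaw',yaw,'origin',O,'pivot',O+R@[.052,.192])
c=C['scene'];cv2.imwrite('pics/pots.png',cv2.resize(c['frame'][220:350,165:265,::-1],None,fx=4.5,fy=4.5,interpolation=2))
E
```

```text
scene [[ 0.5533 -0.0804]
 [ 0.5863 -0.0114]
 [ 0.5529 -0.0075]
 [ 0.5537  0.0633]
 [ 0.5543  0.1357]] [0.0298 0.0268 0.0289 0.0279 0.0284] [0.069  0.0039 0.0709 0.0723]
top [[ 0.5505 -0.0793]
 [ 0.5503 -0.0068]
 [ 0.5515  0.0647]
 [ 0.551   0.1371]] [0.0292 0.0278 0.0302 0.0285] [0.0725 0.0715 0.0724]
yaw -0.003869387783829465 origin [0.5468 0.035 ] pivot [0.5996 0.2268]
```

View pics/pots.png

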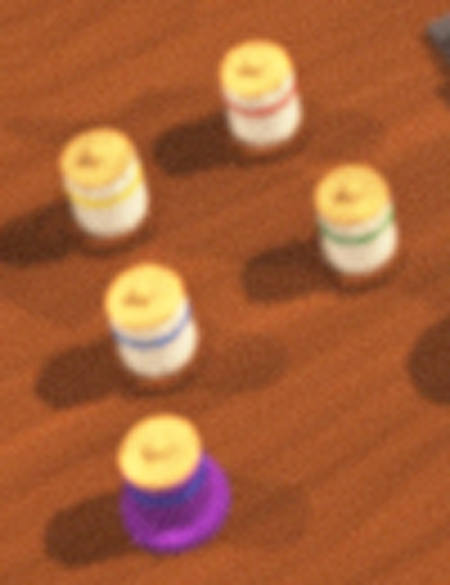

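Red, green, yellow and blue bands are all present, at crop (258,95), (357,235), (104,180) and (150,335). The purple one at the bottom stays put. The nest fits at about (0.548, 0.035), yaw ≈ 0. I'll turn the tool square first, on the way to the clamp.

```bash
python3 -m pendant '[[[0.76,-0.76,-0.32],-0.369],[[0.76,-0.76,-0.32],-0.369],[[0.76,-0.76,-0.32],-0.369],[[0.76,-0.76,-0.32],-0.369],[[0.76,-0.76,-0.32],-0.369],[[0.76,-0.76,-0.32],-0.369],[[0.76,-0.76,-0.32],-0.369],[[0.76,-0.76,-0.32],-0.369],[[0.76,-0.76,-0.32],-0.369],[[0.76,-0.76,-0.32],-0.369],[[0.76,-0.76,-0.32],-0.369],[[0.76,-0.76,-0.32],-0.369]]' 1
python3 -c "
from h import *
s=read_state();print(s['tcp_rot'].round(4),s['q'].round(3))"
```

```text
time_s: 1.1
eef_pos: [0.3573, -0.3462, 0.2944]
tcp_rot: [[0.003, 1.0, -0.0], [1.0, -0.003, 0.0], [0.0, -0.0, -1.0]]
wrist_force: [-0.3, -0.0, -0.8]
opening: 0.0922
finger_force: 0.0
[[ 3.4e-03  1.0e+00 -4.0e-04]
 [ 1.0e+00 -3.4e-03  3.0e-04]
 [ 3.0e-04 -4.0e-04 -1.0e+00]] [ 0.981  0.151 -0.309  1.856  0.05   1.143  0.651]
```

```bash
python3 -m pendant '[[[0.95,0.5,0],0],[[0.95,0.5,0],0],[[0.95,0.5,0],0],[[0.95,0.5,0],0],[[0.95,0.5,0],0],[[0.95,0.5,0],0],[[0.95,0.5,0],0],[[0.95,0.5,0],0]]' && python3 -m pendant '[[[0.95,0.45,0],0],[[0.95,0.45,0],0],[[0.95,0.45,0],0],[[0.95,0.45,0],0],[[0.95,0.45,0],0],[[0.95,0.45,0],0],[[0.95,0.45,0],0],[[0.95,0.45,0],0]]' && python3 -m pendant '[[[0.79,0,0],0],[[0.79,0,0],0],[[0.79,0,0],0],[[0.79,0,0],0],[[0.79,0,0],0],[[0.79,0,0],0],[[0.79,0,0.5],0],[[0.79,0,0.5],0],[[0.79,0,0.5],0],[[0.79,0,0.5],0],[[0.79,0,0.5],0],[[0.79,0,0.5],0]]'
```

```text
time_s: 1.77
eef_pos: [0.4846, -0.1038, 0.2946]
tcp_rot: [[-0.005, 1.0, 0.001], [1.0, 0.005, 0.002], [0.002, 0.001, -1.0]]
wrist_force: [-0.2, 0.2, 0.4]
opening: 0.0914
finger_force: 0.0
time_s: 2.43
eef_pos: [0.5961, 0.1315, 0.2936]
tcp_rot: [[-0.002, 1.0, -0.002], [1.0, 0.002, 0.002], [0.002, -0.001, -1.0]]
wrist_force: [-0.1, -1.0, -0.4]
opening: 0.0918
finger_force: 0.0
time_s: 3.43
eef_pos: [0.5979, 0.3249, 0.172]
tcp_rot: [[0.004, 1.0, 0.003], [1.0, -0.004, 0.001], [0.001, 0.003, -1.0]]
wrist_force: [0.5, 0.0, 1.5]
opening: 0.0919
finger_force: 0.0
```

```bash
python3 -m pendant '[[[0.01,0.01,0.2],0],[[0.01,0.01,0.3],0],[[0.01,0.01,0.4],0],[[0.01,0.01,0.44],0],[[0.01,0.01,0.44],0],[[0.01,0.01,0.44],0]]' && python3 -m pendant '[[[0,0,0],0],[[0,0,0],0],[[0,0,0],0],[[0,0,0],0],[[0,0,0],0],[[0,0,0],0],[[0,0,0],0],[[0,0,0],0]]' 0.1
python3 -c "
from h import *
c=snap('top','t1');cv2.imwrite('pics/t1z.png',cv2.resize(c['frame'][100:240,170:380,::-1],None,fx=3.5,fy=3.5))"
```

```text
time_s: 3.93
eef_pos: [0.6003, 0.3291, 0.0622]
tcp_rot: [[0.002, 1.0, 0.003], [1.0, -0.002, 0.002], [0.002, 0.003, -1.0]]
wrist_force: [0.4, 0.7, 0.6]
opening: 0.092
finger_force: 0.0
time_s: 4.6
eef_pos: [0.5987, 0.3283, 0.0595]
tcp_rot: [[0.002, 1.0, -0.0], [1.0, -0.002, -0.0], [-0.0, -0.0, -1.0]]
wrist_force: [-0.2, 0.9, -0.3]
opening: 0.0407
finger_force: 0.0
```

View pics/t1z.png

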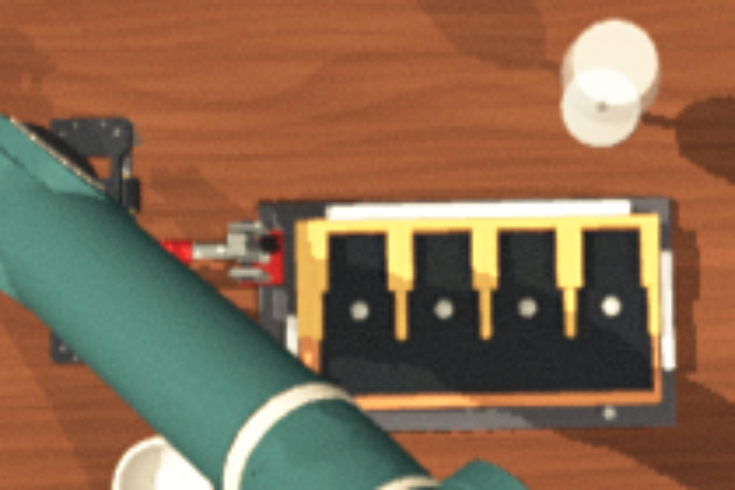

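The hand straddles the grip, at about (95,240), and the fingers are still closing.

```bash
python3 -m pendant '[[[0,0,0],0],[[0,0,0],0],[[0,0,0],0],[[0,0,0],0],[[0,0,0],0],[[0,0,0],0]]' 0
```

```text
time_s: 5.15
eef_pos: [0.6006, 0.3283, 0.0595]
tcp_rot: [[0.002, 1.0, 0.003], [1.0, -0.002, 0.001], [0.001, 0.003, -1.0]]
wrist_force: [5.5, 1.2, -3.5]
opening: 0.0192
finger_force: 30.0
```

```bash
python3 -m pendant '[[[-0.008,0.004,-0.067],0],[[-0.032,0.004,-0.144],0],[[-0.071,0.004,-0.215],0],[[-0.123,0.004,-0.277],0],[[-0.187,0.004,-0.328],0],[[-0.259,0.004,-0.364],0],[[-0.317,0.004,-0.382],0],[[-0.377,0.004,-0.391],0],[[-0.418,0.004,-0.392],0],[[-0.44,0.004,-0.39],0],[[-0.44,0.004,-0.39],0],[[-0.44,0.004,-0.39],0]]'
```

```text
time_s: 6.15
eef_pos: [0.6002, 0.2201, 0.1613]
tcp_rot: [[0.002, 1.0, 0.003], [1.0, -0.002, 0.002], [0.002, 0.003, -1.0]]
wrist_force: [-6.3, -1.5, 20.2]
opening: 0.0187
finger_force: 30.0
```

```bash
python3 -m pendant '[[[0,0,0],0],[[0,0,0],0],[[0,0,0],0],[[0,0,0],0],[[0,0,0],0],[[0,0,-0.1],0],[[0,0,-0.25],0],[[0,0,-0.4],0],[[0,0,-0.5],0],[[0,0,-0.5],0],[[0,0,-0.5],0]]' 0.75 && python3 -m pendant '[[[-0.9,0,0],0],[[-0.9,0,0],0],[[-0.9,0,0],0],[[-0.9,0,0],0],[[-0.9,0,0],0],[[-0.9,0,0],0],[[-0.9,-0.2,0],0],[[-0.9,-0.2,0],0]]'  && python3 -m pendant '[[[-0.98,-0.3,0],0],[[-0.98,-0.3,0],0],[[-0.98,-0.3,0],0],[[-0.98,-0.3,0],0],[[-0.98,-0.3,0],0],[[-0.98,-0.3,0],0],[[-0.98,-0.3,0],0],[[-0.98,-0.3,0],0]]' 
cat > pots.py <<'E'
from h import *
import sys
tag=sys.argv[1]
for n in('top','scene'):
    c=snap(n,n+tag); P=cloud(c)
    m=(P[...,2]>.05)&(P[...,2]<.12)&(P[...,0]>.25)&(P[...,0]<.85)&(P[...,1]<.2)&(P[...,1]>-.6)
    k,l,s,cc=cv2.connectedComponentsWithStats(m.astype(np.uint8))
    for i in range(1,k):
        if 60<s[i,4]<400:
            mm=l==i; v,u=np.where(mm&(P[...,2]>P[mm][:,2].max()-.018)); h=np.median(P[v,u,2]); print(n,'x,y',ray(c,u.mean(),v.mean(),h)[:2].round(4),'lid z',h.round(4),'n',s[i,4])
    red=cv2.inRange(cv2.cvtColor(c['frame'],cv2.COLOR_RGB2HSV),(0,170,100),(6,255,255))>0
    m=red&(P[...,1]>.15)&(P[...,1]<.4)&(P[...,0]>.5)&(P[...,0]<.7)&(P[...,2]>.06); q=P[m]
    if len(q): print(n,'red grip',np.percentile(q,[2,50,98],axis=0).round(3).tolist())
print(read_state()['eef_pos'],read_state()['wrist_force'])
E
python3 pots.py a
```

```text
time_s: 7.07
eef_pos: [0.6001, 0.2187, 0.2834]
tcp_rot: [[0.002, 1.0, 0.003], [1.0, -0.002, 0.001], [0.001, 0.003, -1.0]]
wrist_force: [0.5, 0.7, -0.5]
opening: 0.069
finger_force: 0.0
time_s: 7.73
eef_pos: [0.5434, -0.0085, 0.278]
tcp_rot: [[0.005, 1.0, -0.01], [1.0, -0.005, -0.0], [-0.0, -0.01, -1.0]]
wrist_force: [-0.2, 2.2, -0.7]
opening: 0.0687
finger_force: 0.0
time_s: 8.4
eef_pos: [0.4715, -0.2544, 0.2803]
tcp_rot: [[0.008, 1.0, -0.003], [1.0, -0.008, 0.001], [0.001, -0.003, -1.0]]
wrist_force: [-0.2, -0.3, 1.1]
opening: 0.0689
finger_force: 0.0
top x,y [ 0.6761 -0.4258] lid z 0.0651 n 183
top x,y [ 0.5839 -0.3964] lid z 0.0625 n 87
top x,y [0.599  0.1882] lid z 0.0832 n 66
top x,y [ 0.5806 -0.2557] lid z 0.0624 n 176
top x,y [ 0.4592 -0.2597] lid z 0.0618 n 179
top red grip [[0.59, 0.217, 0.14], [0.598, 0.225, 0.197], [0.609, 0.236, 0.205]]
scene x,y [0.604  0.1865] lid z 0.0812 n 78
scene x,y [ 0.4627 -0.2606] lid z 0.0618 n 171
scene x,y [ 0.4738 -0.3732] lid z 0.0606 n 187
scene x,y [ 0.5835 -0.2562] lid z 0.0608 n 187
scene x,y [ 0.5823 -0.3912] lid z 0.061 n 212
scene x,y [ 0.6804 -0.4274] lid z 0.0613 n 243
scene red grip [[0.597, 0.216, 0.126], [0.607, 0.222, 0.169], [0.612, 0.234, 0.203]]
[ 0.47355237 -0.2499799   0.28101649] [ 0.30669312  0.21675165 -0.97472419]
```

The clamp is shut: the grip is upright at y ≈ 0.225, reaching z ≈ 0.205. The pots are still where they were measured, so I'll pick the red one.

```bash
python3 -m pendant '[[[-0.04,-0.05,0.2],0],[[-0.04,-0.05,0.4],0],[[-0.04,-0.05,0.6],0],[[-0.04,-0.05,0.7],0],[[-0.04,-0.05,0.7],0],[[-0.04,-0.05,0.7],0]]'; python3 -c "
from h import *
print(read_state()['eef_pos'])"
```

```text
time_s: 9.0
eef_pos: [0.4599, -0.2581, 0.1043]
tcp_rot: [[-0.002, 1.0, -0.006], [1.0, 0.002, 0.005], [0.005, -0.005, -1.0]]
wrist_force: [0.1, 0.6, 0.3]
opening: 0.0688
finger_force: 0.0
[ 0.45988028 -0.25812028  0.10431858]
```

```bash
python3 -m pendant '[[[-0.004,0.002,0.15],0],[[-0.004,0.002,0.25],0],[[-0.004,0.002,0.33],0],[[-0.004,0.002,0.33],0],[[-0.004,0.002,0.33],0]]' && python3 -m pendant '[[[0,0,0],0],[[0,0,0],0],[[0,0,0],0],[[0,0,0],0],[[0,0,0],0],[[0,0,0],0],[[0,0,0],0]]' 0.35
```

```text
time_s: 9.42
eef_pos: [0.4634, -0.2619, 0.0262]
tcp_rot: [[0.0, 1.0, 0.002], [1.0, -0.0, -0.0], [-0.0, 0.002, -1.0]]
wrist_force: [0.0, 0.0, 0.9]
opening: 0.0689
finger_force: 0.0
time_s: 10.0
eef_pos: [0.4616, -0.263, 0.0257]
tcp_rot: [[0.002, 1.0, -0.0], [1.0, -0.002, -0.001], [-0.001, -0.0, -1.0]]
wrist_force: [-2.5, 0.6, 7.6]
opening: 0.0432
finger_force: 30.0
```

```bash
python3 -m pendant '[[[0,0,-0.1],0],[[0,0,-0.2],0],[[0,0,-0.3],0],[[0.1,0.03,-0.4],0],[[0.2,0.06,-0.4],0],[[0.3,0.1,-0.4],0],[[0.4,0.15,-0.4],0],[[0.5,0.2,-0.4],0],[[0.6,0.21,-0.4],0],[[0.7,0.21,-0.4],0],[[0.79,0.21,-0.4],0],[[0.79,0.21,-0.4],0]]' && python3 -m pendant '[[[0.1,0,0],0],[[0.2,0,0],0],[[0.3,0,0],0],[[0.4,0,0],0],[[0.5,0,0],0],[[0.6,0,0],0],[[0.7,0,0],0],[[0.76,0,0],0],[[0.795,0,0],0],[[0.795,0,0],0],[[0.795,0,0],0],[[0.795,0,0],0]]'; python3 pots.py b
```

```text
time_s: 11.0
eef_pos: [0.5145, -0.0594, 0.125]
tcp_rot: [[-0.005, 1.0, 0.001], [1.0, 0.005, 0.003], [0.003, 0.001, -1.0]]
wrist_force: [-0.6, 1.2, -2.1]
opening: 0.0436
finger_force: 30.0
time_s: 12.0
eef_pos: [0.515, 0.1319, 0.1244]
tcp_rot: [[0.004, 1.0, -0.0], [1.0, -0.004, -0.001], [-0.001, -0.0, -1.0]]
wrist_force: [-0.4, -0.3, -1.5]
opening: 0.0433
finger_force: 30.0
top x,y [ 0.6774 -0.4265] lid z 0.062 n 177
top x,y [ 0.5796 -0.3904] lid z 0.0614 n 178
top x,y [ 0.5807 -0.2549] lid z 0.0621 n 175
top x,y [ 0.4695 -0.3719] lid z 0.0631 n 180
top red grip [[0.59, 0.217, 0.141], [0.598, 0.225, 0.197], [0.609, 0.236, 0.204]]
scene x,y [0.5269 0.1221] lid z 0.1089 n 131
scene x,y [0.6038 0.1873] lid z 0.0821 n 79
scene x,y [ 0.4732 -0.3727] lid z 0.0612 n 186
scene x,y [ 0.5837 -0.2561] lid z 0.0612 n 195
scene x,y [ 0.5825 -0.3914] lid z 0.0608 n 213
scene x,y [ 0.6803 -0.4272] lid z 0.0607 n 244
scene red grip [[0.594, 0.215, 0.125], [0.607, 0.222, 0.168], [0.613, 0.233, 0.201]]
[0.51510126 0.13198668 0.1244612 ] [ 0.23625924  0.12304908 -0.58933382]
```

```bash
python3 -c "
from h import *
c=dict(np.load('/tmp/sceneb.npz'));cv2.imwrite('pics/b.png',cv2.resize(c['frame'][140:260,270:430,::-1],None,fx=4.8,fy=4.8))
for y in (.132,.135): print([ (np.array(proj(c,[.515,y+d,.105]))-[270,140])*4.8 for d in(-.022,0,.022)])"
```

```text
[array([327.60981293, 213.91796727]), array([355.99060093, 200.4007082 ]), array([384.06142082, 187.03108138])]
[array([331.4983603 , 212.06592206]), array([359.83657846, 198.56893825]), array([387.86552375, 185.21925555])]
```

View pics/b.png

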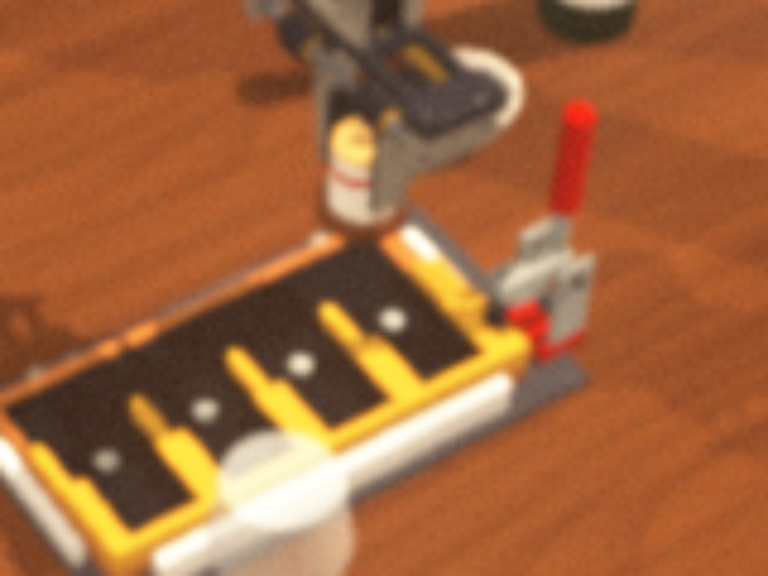

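The picture shows the red pot hanging upright between the fingers at (362,200), with the clamp shut (handle upright at (575,150)). The pot's offset from the tool is about +4 mm in y, as expected, so it is on the bay's centre line. I'll lower it.

```bash
python3 -m pendant '[[[0,0,0.1],0],[[0,0,0.2],0],[[0,0,0.25],0],[[0,0,0.27],0],[[0,0,0.28],0],[[0,0,0.28],0],[[0,0,0.28],0]]'
```

```text
time_s: 12.68
eef_pos: [0.5156, 0.1339, 0.0554]
tcp_rot: [[0.002, 1.0, 0.001], [1.0, -0.002, 0.0], [0.0, 0.001, -1.0]]
wrist_force: [0.4, -0.8, -1.1]
opening: 0.0436
finger_force: 30.0
```

```bash
python3 -m pendant '[[[0,0,0.003],0],[[0,0,0.006],0],[[0,0,0.006],0],[[0,0.03,0.006],0],[[0,0.06,0.006],0],[[0,0.09,0.006],0],[[0,0.12,0.006],0],[[0,0.12,0.006],0]]'
```

```text
time_s: 13.35
eef_pos: [0.5458, 0.1341, 0.0538]
tcp_rot: [[0.002, 1.0, 0.001], [1.0, -0.002, 0.0], [0.0, 0.001, -1.0]]
wrist_force: [-1.0, 0.3, 5.6]
opening: 0.0434
finger_force: 30.0
```

```bash
python3 -m pendant '[[[0,0.03,0],0],[[0,0.06,0],0],[[0,0.09,0],0],[[0,0.12,0],0],[[0,0.12,0],0]]' && python3 -m pendant '[[[0,0.02,0],0],[[0,0.04,0],0],[[0,0.06,0],0],[[0,0.075,0],0],[[0,0.075,0],0],[[0,0.075,0],0]]'
```

```text
time_s: 13.77
eef_pos: [0.5749, 0.1342, 0.0538]
tcp_rot: [[0.002, 1.0, -0.001], [1.0, -0.002, 0.0], [0.0, -0.001, -1.0]]
wrist_force: [-3.5, 0.6, 8.1]
opening: 0.0438
finger_force: 30.0
time_s: 14.27
eef_pos: [0.5895, 0.1342, 0.0539]
tcp_rot: [[0.001, 1.0, -0.008], [1.0, -0.001, -0.002], [-0.002, -0.008, -1.0]]
wrist_force: [-13.9, -0.6, 16.2]
opening: 0.0431
finger_force: 30.0
```

Against the stop at x = 0.5895, matching the measured home of 0.590. Relax, release and lift.

```bash
python3 -m pendant '[[[0,-0.018,0],0],[[0,-0.018,0],0],[[0,-0.018,0],0],[[0,-0.018,0],0],[[0,-0.018,0],0],[[0,-0.018,0],0],[[0,-0.018,-0.1],0],[[0,-0.018,-0.3],0],[[0,-0.018,-0.5],0],[[0,-0.018,-0.5],0],[[0,-0.018,-0.5],0]]' 0.75 && python3 -m pendant '[[[-0.1,0,0],0],[[-0.2,0,0],0],[[-0.35,0,0],0],[[-0.5,0,0],0],[[-0.65,0,0],0],[[-0.8,0,0],0],[[-0.9,0,0],0],[[-0.96,0,0],0],[[-0.96,0,0],0],[[-0.96,0,0],0]]'; python3 pots.py c
```

```text
time_s: 15.18
eef_pos: [0.5922, 0.1347, 0.1833]
tcp_rot: [[0.002, 1.0, 0.009], [1.0, -0.002, 0.002], [0.002, 0.009, -1.0]]
wrist_force: [1.1, -0.1, -0.0]
opening: 0.069
finger_force: 0.0
time_s: 16.02
eef_pos: [0.5881, -0.1067, 0.177]
tcp_rot: [[0.004, 1.0, -0.002], [1.0, -0.004, 0.001], [0.001, -0.002, -1.0]]
wrist_force: [0.3, 1.1, -0.0]
opening: 0.0692
finger_force: 0.0
top x,y [ 0.6775 -0.4264] lid z 0.0622 n 182
top x,y [0.5887 0.1367] lid z 0.0901 n 197
top x,y [ 0.5781 -0.3893] lid z 0.0642 n 181
top x,y [0.599  0.1882] lid z 0.0827 n 66
top x,y [ 0.5802 -0.2583] lid z 0.0623 n 141
top x,y [ 0.4703 -0.3712] lid z 0.0619 n 178
top red grip [[0.59, 0.217, 0.143], [0.598, 0.224, 0.197], [0.608, 0.235, 0.204]]
scene x,y [0.6033 0.1866] lid z 0.0821 n 79
scene x,y [0.5915 0.1355] lid z 0.0888 n 246
scene x,y [ 0.4733 -0.3731] lid z 0.0612 n 192
scene x,y [ 0.5837 -0.2562] lid z 0.0605 n 193
scene x,y [ 0.5824 -0.3915] lid z 0.0609 n 213
scene x,y [ 0.6807 -0.4271] lid z 0.0612 n 245
scene red grip [[0.595, 0.215, 0.123], [0.606, 0.222, 0.167], [0.612, 0.233, 0.2]]
[ 0.58859034 -0.104287    0.17760559] [ 0.90408547  0.93891195 -1.18276361]
```

```bash
python3 -m pendant '[[[-0.15,-0.03,0],0],[[-0.3,-0.03,0],0],[[-0.45,-0.03,0],0],[[-0.6,-0.03,0],0],[[-0.605,-0.03,0.1],0],[[-0.605,-0.03,0.25],0],[[-0.605,-0.03,0.3],0],[[-0.605,-0.03,0.3],0],[[-0.605,-0.03,0.3],0]]'
```

```text
time_s: 16.87
eef_pos: [0.5815, -0.2555, 0.1031]
tcp_rot: [[-0.001, 1.0, -0.001], [1.0, 0.001, 0.001], [0.001, -0.001, -1.0]]
wrist_force: [0.7, -0.3, 1.0]
opening: 0.0692
finger_force: 0.0
```

Aligned within 1 mm. Descend and grip.

```bash
python3 -m pendant '[[[0,0,0.12],0],[[0,0,0.24],0],[[0,0,0.31],0],[[0,0,0.31],0],[[0,0,0.31],0]]' && python3 -m pendant '[[[0,0,0],0],[[0,0,0],0],[[0,0,0],0],[[0,0,0],0],[[0,0,0],0],[[0,0,0],0],[[0,0,0],0]]' 0.35
```

```text
time_s: 17.28
eef_pos: [0.5822, -0.2569, 0.027]
tcp_rot: [[0.0, 1.0, 0.001], [1.0, -0.0, -0.0], [-0.0, 0.001, -1.0]]
wrist_force: [-0.5, -0.1, 0.1]
opening: 0.0692
finger_force: 0.0
time_s: 17.87
eef_pos: [0.5816, -0.258, 0.0269]
tcp_rot: [[0.002, 1.0, 0.001], [1.0, -0.002, -0.001], [-0.001, 0.001, -1.0]]
wrist_force: [-1.3, -0.1, 7.1]
opening: 0.0436
finger_force: 30.0
```

```bash
python3 -m pendant '[[[0,0,-0.1],0],[[0,0,-0.2],0],[[0,0,-0.3],0],[[0.1,-0.05,-0.4],0],[[0.2,-0.1,-0.4],0],[[0.3,-0.15,-0.4],0],[[0.4,-0.2,-0.4],0],[[0.5,-0.25,-0.4],0],[[0.6,-0.27,-0.4],0],[[0.64,-0.27,-0.4],0],[[0.64,-0.27,-0.4],0]]' && python3 -m pendant '[[[0.1,0,0],0],[[0.2,0,0],0],[[0.3,0,0],0],[[0.4,0,0],0],[[0.5,0,0],0],[[0.6,0,0],0],[[0.64,0,0],0],[[0.64,0,0],0],[[0.64,0,0],0],[[0.64,0,0.1],0],[[0.64,0,0.2],0],[[0.64,0,0.2],0]]'; python3 -c "
from h import *
print(read_state()['eef_pos'])"
```

```text
time_s: 18.78
eef_pos: [0.5139, -0.0949, 0.1259]
tcp_rot: [[-0.003, 1.0, 0.0], [1.0, 0.003, 0.001], [0.001, 0.0, -1.0]]
wrist_force: [0.3, 0.0, -1.8]
opening: 0.0436
finger_force: 30.0
time_s: 19.78
eef_pos: [0.5114, 0.0588, 0.0718]
tcp_rot: [[0.005, 1.0, -0.007], [1.0, -0.005, -0.002], [-0.002, -0.007, -1.0]]
wrist_force: [-0.3, -0.1, -2.4]
opening: 0.0436
finger_force: 30.0
[0.51141687 0.05877246 0.07180595]
```

```bash
python3 -m pendant '[[[0,0,0],0],[[0,0,0],0],[[0,0,0],0]]'
```

```text
time_s: 20.03
eef_pos: [0.5152, 0.0619, 0.0769]
tcp_rot: [[0.003, 1.0, 0.002], [1.0, -0.003, -0.0], [-0.0, 0.002, -1.0]]
wrist_force: [1.3, 0.4, -1.1]
opening: 0.0435
finger_force: 30.0
```

```bash
python3 -m pendant '[[[0.002,0,0.04],0],[[0.002,0,0.07],0],[[0.002,0,0.085],0],[[0.002,0,0.093],0],[[0.002,0,0.093],0],[[0.002,0.03,0.093],0],[[0.002,0.06,0.093],0],[[0.002,0.09,0.093],0],[[0.002,0.12,0.093],0],[[0.002,0.12,0.093],0]]'
```

```text
time_s: 20.87
eef_pos: [0.5423, 0.0633, 0.0529]
tcp_rot: [[0.001, 1.0, -0.004], [1.0, -0.001, -0.001], [-0.001, -0.004, -1.0]]
wrist_force: [-7.1, 0.6, 14.3]
opening: 0.0436
finger_force: 29.9
```

```bash
python3 -m pendant '[[[0,0.0,-0.004],0],[[0,0.03,-0.004],0],[[0,0.06,-0.004],0],[[0,0.09,-0.004],0],[[0,0.12,-0.004],0],[[0,0.12,-0.004],0]]' && python3 -m pendant '[[[0,0.02,0],0],[[0,0.04,0],0],[[0,0.06,0],0],[[0,0.075,0],0],[[0,0.075,0],0],[[0,0.075,0],0]]'
```

```text
time_s: 21.37
eef_pos: [0.5763, 0.0628, 0.0533]
tcp_rot: [[0.003, 1.0, 0.002], [1.0, -0.003, 0.001], [0.001, 0.002, -1.0]]
wrist_force: [1.0, -0.3, 0.6]
opening: 0.0438
finger_force: 29.9
time_s: 21.87
eef_pos: [0.5887, 0.063, 0.0528]
tcp_rot: [[0.001, 1.0, -0.009], [1.0, -0.001, -0.002], [-0.002, -0.009, -1.0]]
wrist_force: [-12.8, -0.1, 10.1]
opening: 0.0436
finger_force: 29.9
```

Home. Release, lift and head for the next pot.

```bash
python3 -m pendant '[[[0,-0.018,0],0],[[0,-0.018,0],0],[[0,-0.018,0],0],[[0,-0.018,0],0],[[0,-0.018,0],0],[[0,-0.018,0],0],[[0,-0.018,-0.1],0],[[0,-0.018,-0.3],0],[[0,-0.018,-0.5],0],[[0,-0.018,-0.5],0],[[0,-0.018,-0.5],0]]' 0.75 && python3 -m pendant '[[[-0.1,0,0],0],[[-0.2,-0.1,0],0],[[-0.35,-0.2,0],0],[[-0.5,-0.3,0],0],[[-0.65,-0.4,0],0],[[-0.8,-0.48,0],0],[[-0.9,-0.48,0],0],[[-0.96,-0.48,0],0],[[-0.96,-0.48,0],0],[[-0.96,-0.48,0],0]]'; python3 pots.py d; python3 -m pendant '[[[0,0,0],0]]'
```

```text
time_s: 22.78
eef_pos: [0.5915, 0.0636, 0.1836]
tcp_rot: [[0.002, 1.0, 0.009], [1.0, -0.002, 0.001], [0.001, 0.009, -1.0]]
wrist_force: [0.3, 0.3, 0.3]
opening: 0.069
finger_force: 0.0
time_s: 23.62
eef_pos: [0.4673, -0.1774, 0.1776]
tcp_rot: [[0.004, 1.0, -0.001], [1.0, -0.004, 0.001], [0.001, -0.001, -1.0]]
wrist_force: [-0.6, 0.5, 0.3]
opening: 0.069
finger_force: 0.0
top x,y [ 0.6776 -0.4262] lid z 0.0624 n 181
top x,y [0.5883 0.1368] lid z 0.09 n 200
top x,y [0.5886 0.0643] lid z 0.09 n 192
top x,y [ 0.5795 -0.391 ] lid z 0.0636 n 184
top x,y [0.5992 0.1882] lid z 0.0831 n 68
top x,y [ 0.4699 -0.3714] lid z 0.0621 n 183
top red grip [[0.59, 0.217, 0.142], [0.598, 0.224, 0.197], [0.608, 0.236, 0.204]]
scene x,y [0.5921 0.1352] lid z 0.0887 n 242
scene x,y [0.605  0.1861] lid z 0.0813 n 79
scene x,y [0.5917 0.064 ] lid z 0.0893 n 251
scene x,y [ 0.4728 -0.3732] lid z 0.0614 n 189
scene x,y [ 0.582  -0.3913] lid z 0.0608 n 215
scene x,y [ 0.6804 -0.427 ] lid z 0.0613 n 241
scene red grip [[0.595, 0.216, 0.123], [0.606, 0.222, 0.168], [0.612, 0.234, 0.202]]
[ 0.46788975 -0.17543966  0.1778085 ] [-0.24722483  0.3795026  -0.22936655]
time_s: 23.8
eef_pos: [0.4681, -0.1752, 0.178]
tcp_rot: [[-0.001, 1.0, -0.0], [1.0, 0.001, 0.001], [0.001, -0.0, -1.0]]
wrist_force: [-0.2, 0.3, -0.6]
opening: 0.0687
finger_force: 0.0
```

```bash
python3 -m pendant '[[[-0.15,0.014,0],0],[[-0.3,0.014,0],0],[[-0.45,0.014,0],0],[[-0.6,0.014,0],0],[[-0.7,0.014,0],0],[[-0.78,0.014,0.1],0],[[-0.78,0.014,0.25],0],[[-0.78,0.014,0.3],0],[[-0.78,0.014,0.3],0],[[-0.78,0.014,0.3],0]]'  && python3 -m pendant '[[[0,0,0],0],[[0,0,0.12],0],[[0,0,0.24],0],[[0,0,0.305],0],[[0,0,0.305],0],[[0,0,0.305],0]]'
```

```text
time_s: 24.63
eef_pos: [0.4718, -0.37, 0.1033]
tcp_rot: [[-0.001, 1.0, -0.001], [1.0, 0.001, 0.002], [0.002, -0.001, -1.0]]
wrist_force: [0.3, 1.1, 1.0]
opening: 0.0686
finger_force: 0.0
time_s: 25.13
eef_pos: [0.472, -0.3717, 0.0283]
tcp_rot: [[0.001, 1.0, 0.001], [1.0, -0.001, -0.001], [-0.001, 0.001, -1.0]]
wrist_force: [1.0, -0.0, 0.4]
opening: 0.0689
finger_force: 0.0
```

```bash
python3 -m pendant '[[[0,0,0],0],[[0,0,0],0],[[0,0,0],0],[[0,0,0],0],[[0,0,0],0],[[0,0,0],0],[[0,0,0],0],[[0,0,-0.1],0],[[0,0,-0.2],0],[[0,0,-0.3],0],[[0,0,-0.4],0],[[0,0,-0.4],0]]' 0.35;  python3 -m pendant '[[[0.1,0.05,0],0],[[0.2,0.1,0],0],[[0.3,0.15,0],0],[[0.4,0.17,0],0],[[0.5,0.17,0],0],[[0.6,0.17,0],0],[[0.7,0.17,0],0],[[0.727,0.17,0],0],[[0.727,0.17,0],0]]' &&  python3 -m pendant '[[[0.1,0,0],0],[[0.2,0,0],0],[[0.3,0,0],0],[[0.4,0,0],0],[[0.5,0,0],0],[[0.6,0,0],0],[[0.7,0,0],0],[[0.727,0,0],0],[[0.727,0,0.1],0],[[0.727,0,0.2],0],[[0.727,0,0.2],0],[[0.727,0,0.2],0]]'; python3 -m pendant '[[[0,0,0],0],[[0,0,0],0],[[0,0,0],0]]'
```

```text
time_s: 26.13
eef_pos: [0.4737, -0.3736, 0.1321]
tcp_rot: [[0.002, 1.0, 0.007], [1.0, -0.002, -0.005], [-0.005, 0.007, -1.0]]
wrist_force: [1.7, -0.3, -1.8]
opening: 0.043
finger_force: 30.0
time_s: 26.88
eef_pos: [0.5136, -0.1877, 0.1265]
tcp_rot: [[-0.002, 1.0, -0.001], [1.0, 0.002, 0.001], [0.001, -0.001, -1.0]]
wrist_force: [0.2, 0.1, -1.6]
opening: 0.0436
finger_force: 30.0
time_s: 27.88
eef_pos: [0.5133, -0.0102, 0.076]
tcp_rot: [[0.004, 1.0, -0.003], [1.0, -0.004, -0.0], [-0.0, -0.003, -1.0]]
wrist_force: [-0.2, 0.9, -1.2]
opening: 0.0437
finger_force: 30.0
time_s: 28.13
eef_pos: [0.5152, -0.009, 0.0783]
tcp_rot: [[0.003, 1.0, 0.002], [1.0, -0.003, -0.0], [-0.0, 0.002, -1.0]]
wrist_force: [-0.3, -0.1, -1.0]
opening: 0.0432
finger_force: 30.0
```

```bash
python3 -m pendant '[[[0.002,0,0.04],0],[[0.002,0,0.07],0],[[0.002,0,0.085],0],[[0.002,0,0.092],0],[[0.002,0,0.092],0],[[0.002,0.03,0.092],0],[[0.002,0.06,0.092],0],[[0.002,0.09,0.092],0],[[0.002,0.12,0.092],0],[[0.002,0.12,0.092],0]]'
```

```text
time_s: 28.97
eef_pos: [0.5427, -0.008, 0.0543]
tcp_rot: [[0.001, 1.0, -0.004], [1.0, -0.001, -0.001], [-0.001, -0.004, -1.0]]
wrist_force: [-5.1, -0.1, 9.9]
opening: 0.0437
finger_force: 29.9
```

```bash
python3 -m pendant '[[[0,0.0,-0.002],0],[[0,0.03,-0.002],0],[[0,0.06,-0.002],0],[[0,0.09,-0.002],0],[[0,0.12,-0.002],0],[[0,0.12,-0.002],0]]' && python3 -m pendant '[[[0,0.02,0],0],[[0,0.04,0],0],[[0,0.06,0],0],[[0,0.075,0],0],[[0,0.075,0],0],[[0,0.075,0],0]]'
```

```text
time_s: 29.47
eef_pos: [0.5734, -0.0082, 0.0542]
tcp_rot: [[0.002, 1.0, -0.003], [1.0, -0.002, -0.001], [-0.001, -0.003, -1.0]]
wrist_force: [-3.0, 0.1, 6.6]
opening: 0.0436
finger_force: 29.9
time_s: 29.97
eef_pos: [0.5883, -0.0083, 0.0539]
tcp_rot: [[0.002, 1.0, -0.011], [1.0, -0.002, -0.002], [-0.002, -0.011, -1.0]]
wrist_force: [-11.0, -0.8, 12.2]
opening: 0.0436
finger_force: 29.9
```

```bash
python3 -m pendant '[[[0,-0.018,0],0],[[0,-0.018,0],0],[[0,-0.018,0],0],[[0,-0.018,0],0],[[0,-0.018,0],0],[[0,-0.018,0],0],[[0,-0.018,-0.1],0],[[0,-0.018,-0.3],0],[[0,-0.018,-0.5],0],[[0,-0.018,-0.5],0],[[0,-0.018,-0.5],0]]' 0.75 && python3 -m pendant '[[[-0.1,0,0],0],[[-0.2,0,0],0],[[-0.35,0,0],0],[[-0.5,0,0],0],[[-0.65,0,0],0],[[-0.8,0,0],0],[[-0.9,0,0],0],[[-0.9,0,0],0],[[-0.9,0,0],0],[[-0.9,0,0],0]]'; python3 pots.py e; python3 -m pendant '[[[0,0,0],0]]'
```

```text
time_s: 30.88
eef_pos: [0.5916, -0.0078, 0.1848]
tcp_rot: [[0.002, 1.0, 0.009], [1.0, -0.002, -0.0], [-0.0, 0.009, -1.0]]
wrist_force: [-0.4, -0.4, 0.4]
opening: 0.0693
finger_force: 0.0
time_s: 31.72
eef_pos: [0.5877, -0.2317, 0.1786]
tcp_rot: [[0.001, 1.0, -0.001], [1.0, -0.001, 0.002], [0.002, -0.001, -1.0]]
wrist_force: [0.1, -0.3, -0.4]
opening: 0.0688
finger_force: 0.0
top x,y [ 0.6776 -0.4331] lid z 0.0635 n 100
top x,y [0.5887 0.137 ] lid z 0.0897 n 195
top x,y [0.5881 0.0649] lid z 0.0895 n 189
top x,y [ 0.588  -0.0083] lid z 0.0904 n 188
top x,y [0.5992 0.1884] lid z 0.0835 n 65
top red grip [[0.59, 0.217, 0.141], [0.598, 0.224, 0.198], [0.608, 0.236, 0.204]]
scene x,y [0.5918 0.135 ] lid z 0.0889 n 247
scene x,y [0.6037 0.1862] lid z 0.0825 n 78
scene x,y [0.5921 0.0635] lid z 0.0887 n 251
scene x,y [ 0.5913 -0.0095] lid z 0.0889 n 235
scene x,y [ 0.5828 -0.3913] lid z 0.0609 n 210
scene x,y [ 0.6811 -0.4272] lid z 0.0609 n 247
scene red grip [[0.595, 0.216, 0.125], [0.606, 0.222, 0.167], [0.612, 0.234, 0.202]]
[ 0.58819952 -0.23088952  0.17921231] [ 0.95784023  1.1209461  -0.57082488]
time_s: 31.9
eef_pos: [0.5883, -0.2312, 0.1795]
tcp_rot: [[-0.001, 1.0, -0.0], [1.0, 0.001, 0.001], [0.001, -0.0, -1.0]]
wrist_force: [0.8, 0.6, -0.2]
opening: 0.069
finger_force: 0.0
```

```bash
python3 -m pendant '[[[-0.15,-0.028,0],0],[[-0.3,-0.028,0],0],[[-0.45,-0.028,0],0],[[-0.6,-0.028,0],0],[[-0.635,-0.028,0.0],0],[[-0.635,-0.028,0.1],0],[[-0.635,-0.028,0.25],0],[[-0.635,-0.028,0.3],0],[[-0.635,-0.028,0.3],0],[[-0.635,-0.028,0.3],0]]'  && python3 -m pendant '[[[0,0,0],0],[[0,0,0.12],0],[[0,0,0.24],0],[[0,0,0.31],0],[[0,0,0.31],0],[[0,0,0.31],0]]'
```

```text
time_s: 32.73
eef_pos: [0.5811, -0.3907, 0.1045]
tcp_rot: [[0.0, 1.0, -0.001], [1.0, -0.0, 0.001], [0.001, -0.001, -1.0]]
wrist_force: [0.8, -0.6, -0.2]
opening: 0.0687
finger_force: 0.0
time_s: 33.23
eef_pos: [0.5815, -0.392, 0.0283]
tcp_rot: [[0.002, 1.0, 0.001], [1.0, -0.002, -0.001], [-0.001, 0.001, -1.0]]
wrist_force: [0.3, 0.1, 1.4]
opening: 0.069
finger_force: 0.0
```

```bash
python3 -m pendant '[[[0,0,0],0],[[0,0,0],0],[[0,0,0],0],[[0,0,0],0],[[0,0,0],0],[[0,0,0],0],[[0,0,0],0],[[0,0,-0.1],0],[[0,0,-0.2],0],[[0,0,-0.3],0],[[0,0,-0.4],0],[[0,0,-0.4],0]]' 0.35;  python3 -m pendant '[[[0.1,-0.06,0],0],[[0.2,-0.12,0],0],[[0.3,-0.18,0],0],[[0.4,-0.24,0],0],[[0.5,-0.268,0],0],[[0.6,-0.268,0],0],[[0.622,-0.268,0],0],[[0.622,-0.268,0],0],[[0.622,-0.268,0],0]]'; python3 -c "
from h import *
c=dict(np.load('/tmp/scene0.npz'));P=cloud(c)
for c in (c,dict(np.load('/tmp/top0.npz'))):
  P=cloud(c);m=(P[...,2]>.075)&(P[...,2]<.25)&(P[...,0]>.6)&(P[...,0]<.9)&(P[...,1]>-.2)&(P[...,1]<.05);print(np.percentile(P[m],[1,10,50,99],axis=0).round(3))"
```

```text
time_s: 34.23
eef_pos: [0.5837, -0.3933, 0.133]
tcp_rot: [[0.002, 1.0, 0.008], [1.0, -0.002, -0.005], [-0.005, 0.008, -1.0]]
wrist_force: [0.4, -0.6, -1.7]
opening: 0.0432
finger_force: 30.0
time_s: 34.98
eef_pos: [0.514, -0.2369, 0.1267]
tcp_rot: [[0.002, 1.0, -0.0], [1.0, -0.002, -0.001], [-0.001, -0.0, -1.0]]
wrist_force: [-0.4, -0.2, -2.3]
opening: 0.0438
finger_force: 30.0
[[ 0.699 -0.115  0.111]
 [ 0.713 -0.11   0.139]
 [ 0.744 -0.087  0.182]
 [ 0.766 -0.047  0.193]]
[[ 0.689 -0.112  0.14 ]
 [ 0.694 -0.101  0.155]
 [ 0.719 -0.074  0.189]
 [ 0.757 -0.04   0.196]]
```

The glass reaches in to x ≈ 0.69, so the hand's 189 mm body would come within about 5 mm of it at bay0. I'll turn the tool 90° with the pot held, so the body lies along y instead.

```bash
python3 -m pendant '[[[0,0,0],0.04],[[0,0,0],0.08],[[0,0,0],0.12],[[0,0,0],0.16],[[0,0,0],0.2],[[0,0,0],0.24],[[0,0,0],0.28],[[0,0,0],0.32],[[0,0,0],0.36],[[0,0,0],0.4],[[0,0,0],0.4],[[0,0,0],0.4]]' && python3 -m pendant '[[[0,0,0],0.04],[[0,0,0],0.07],[[0,0,0],0.1],[[0,0,0],0.1],[[0,0,0],0.1],[[0,0,0],0.1]]'; python3 -c "
from h import *
s=read_state();print(s['tcp_rot'].round(4),s['q'].round(2))"
```

```text
time_s: 35.98
eef_pos: [0.5139, -0.2376, 0.1267]
tcp_rot: [[0.951, 0.309, -0.0], [0.309, -0.951, -0.001], [-0.001, 0.001, -1.0]]
wrist_force: [-0.5, 0.5, -2.8]
opening: 0.0434
finger_force: 30.0
time_s: 36.48
eef_pos: [0.5139, -0.2366, 0.1269]
tcp_rot: [[1.0, 0.001, -0.0], [0.001, -1.0, 0.0], [-0.0, -0.0, -1.0]]
wrist_force: [0.4, -0.3, -3.0]
opening: 0.0432
finger_force: 30.0
[[ 1.0e+00  1.5e-03 -2.0e-04]
 [ 1.5e-03 -1.0e+00  0.0e+00]
 [-2.0e-04 -0.0e+00 -1.0e+00]] [ 0.42  0.44 -0.06  1.88  0.04  0.82 -1.23]
```

```bash
python3 -m pendant '[[[0,-0.1,0],0],[[0,-0.2,0],0],[[0,-0.3,0],0],[[0,-0.4,0],0],[[0,-0.5,0],0],[[0,-0.6,0],0],[[0,-0.625,0],0],[[0,-0.625,0.1],0],[[0,-0.625,0.2],0],[[0,-0.625,0.2],0],[[0,-0.625,0.2],0],[[0,-0.625,0.2],0]]'; python3 -m pendant '[[[0,0,0],0],[[0,0,0],0],[[0,0,0],0]]'; python3 -c "
from h import *
c=snap('scene','f');cv2.imwrite('pics/fz.png',cv2.resize(c['frame'][170:290,240:400,::-1],None,fx=4.8,fy=4.8))"
```

```text
time_s: 37.48
eef_pos: [0.5149, -0.0807, 0.0779]
tcp_rot: [[1.0, -0.002, 0.001], [-0.002, -1.0, -0.0], [0.001, 0.0, -1.0]]
wrist_force: [0.1, -0.7, -2.0]
opening: 0.0437
finger_force: 30.0
time_s: 37.73
eef_pos: [0.515, -0.0803, 0.0781]
tcp_rot: [[1.0, -0.002, 0.002], [-0.002, -1.0, -0.0], [0.002, 0.0, -1.0]]
wrist_force: [0.6, 0.1, -2.3]
opening: 0.0432
finger_force: 30.0
```

View pics/fz.png

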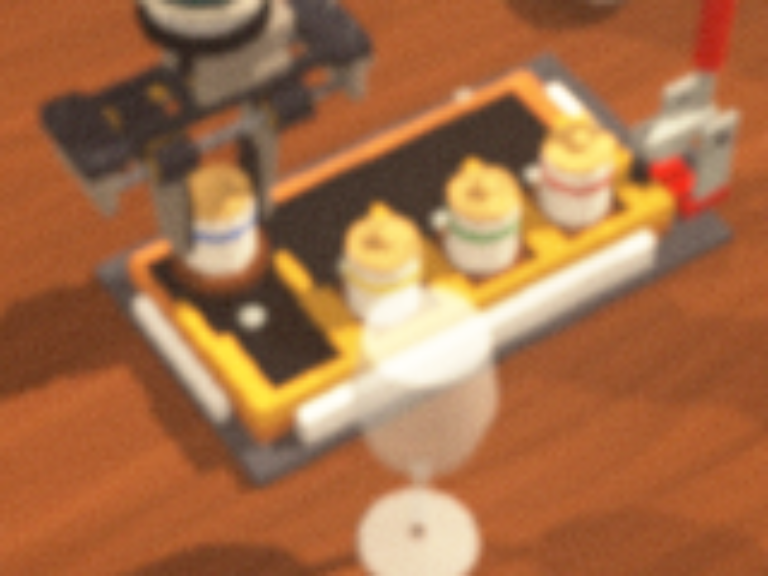

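The blue pot is held over the front of bay0 at (222,240). The other three are home, at (380,265), (482,215) and (578,175). The glass stands close behind bay0 and bay1. I'll lower and slide.

```bash
python3 -m pendant '[[[0,0,0.04],0],[[0,0,0.07],0],[[0,0,0.085],0],[[0,0,0.09],0],[[0,0,0.09],0],[[0.03,0,0.09],0],[[0.06,0,0.09],0],[[0.09,0,0.09],0],[[0.12,0,0.09],0],[[0.12,0,0.09],0]]'
```

```text
time_s: 38.62
eef_pos: [0.5436, -0.0801, 0.0554]
tcp_rot: [[1.0, -0.002, -0.002], [-0.002, -1.0, -0.0], [-0.002, 0.0, -1.0]]
wrist_force: [-4.5, 0.1, 12.7]
opening: 0.0421
finger_force: 30.0
```

```bash
python3 -m pendant '[[[0,0,-0.002],0],[[0.03,0,-0.002],0],[[0.06,0,-0.002],0],[[0.09,0,-0.002],0],[[0.12,0,-0.002],0],[[0.12,0,-0.002],0]]' && python3 -m pendant '[[[0.02,0,0],0],[[0.04,0,0],0],[[0.06,0,0],0],[[0.075,0,0],0],[[0.075,0,0],0],[[0.075,0,0],0]]'
```

```text
time_s: 39.12
eef_pos: [0.5759, -0.08, 0.0546]
tcp_rot: [[1.0, -0.002, 0.001], [-0.002, -1.0, 0.0], [0.001, -0.0, -1.0]]
wrist_force: [0.4, -0.1, -2.4]
opening: 0.0411
finger_force: 30.0
time_s: 39.62
eef_pos: [0.593, -0.0801, 0.0549]
tcp_rot: [[1.0, -0.002, -0.0], [-0.002, -1.0, 0.0], [-0.0, -0.0, -1.0]]
wrist_force: [-0.0, -0.2, -3.1]
opening: 0.041
finger_force: 30.0
```

Opening has dropped to 41 mm and there is no contact at the stop, so the pot may have slipped. I'll look.

```bash
python3 -c "
from h import *
c=snap('scene','g');d=snap('top','gt');
a=cv2.resize(c['frame'][190:270,250:340,::-1],(585,520),interpolation=2);b=cv2.resize(d['frame'][150:230,310:400,::-1],None,fx=2,fy=2)
cv2.imwrite('pics/gz.png',np.hstack([a,cv2.copyMakeBorder(b,0,360,0,0,0)]))"
```

```text
(no output)
```

View pics/gz.png

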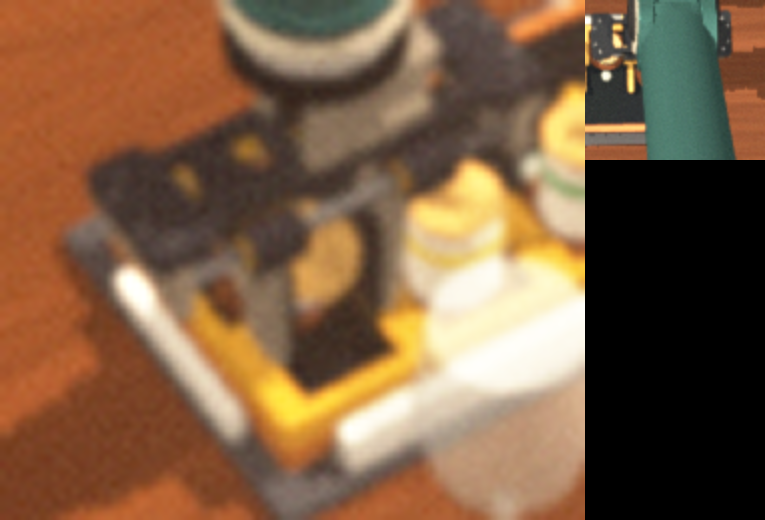

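The pot has pitched forward about the pad axis: its lid now faces the back at crop (330,265), with its foot trailing on the ball side. I'll back out and lift clear, then set it upright by dragging its foot.

```bash
python3 -m pendant '[[[-0.03,0,0],0],[[-0.06,0,0],0],[[-0.09,0,0],0],[[-0.12,0,0],0],[[-0.12,0,0],0]]' && python3 -m pendant '[[[-0.03,0,0],0],[[-0.06,0,0],0],[[-0.09,0,0],0],[[-0.12,0,0],0],[[-0.15,0,0],0],[[-0.18,0,0],0],[[-0.18,0,0],0]]'; python3 -c "
from h import *
c=snap('scene','i');
cv2.imwrite('pics/iz.png',cv2.resize(c['frame'][180:270,240:340,::-1],None,fx=6,fy=6,interpolation=2))"
```

```text
time_s: 40.13
eef_pos: [0.5609, -0.0803, 0.0552]
tcp_rot: [[1.0, -0.002, -0.002], [-0.002, -1.0, -0.0], [-0.002, 0.0, -1.0]]
wrist_force: [-1.1, 0.4, -2.4]
opening: 0.041
finger_force: 30.0
time_s: 40.72
eef_pos: [0.5159, -0.0801, 0.0549]
tcp_rot: [[1.0, -0.002, -0.002], [-0.002, -1.0, -0.0], [-0.002, 0.0, -1.0]]
wrist_force: [0.5, -0.1, -2.7]
opening: 0.0413
finger_force: 30.0
```

View pics/iz.png

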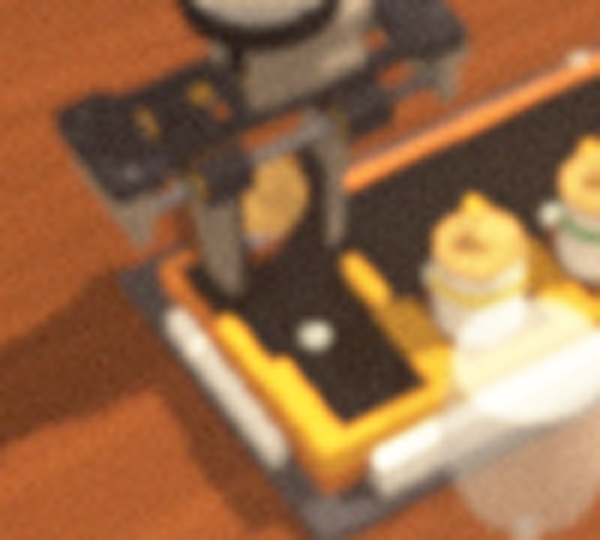

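The lid is seen nearly face-on at crop (272,195), so the tilt is large. I'll get its plane from the depth map.

```bash
python3 -c "
from h import *
c=dict(np.load('/tmp/i.npz'));P=cloud(c);h=cv2.cvtColor(c['frame'],cv2.COLOR_RGB2HSV)
m=cv2.inRange(h,(12,80,90),(32,255,255))>0
mm=np.zeros_like(m);mm[180+150//6:180+250//6,240+238//6:240+312//6]=1;m&=mm
q=P[m];print(len(q));q=q[abs(q[:,2]-np.median(q[:,2]))<.03]
for k in range(3):
  mu=q.mean(0);n=np.linalg.svd(q-mu)[2][2];r=(q-mu)@n;q=q[abs(r)<.004]
print(len(q),mu.round(4),n.round(3),np.percentile(q,[2,98],axis=0).round(3),r.std())
# everything between fingers
v=P[195:225,275:295];
for row in range(200,226,2): print(row,[tuple((P[row,u]*1000).astype(int)) for u in range(278,296,3)])"
```

```text
152
66 [ 0.5164 -0.0795  0.0939] [0.884 0.391 0.255] [[ 0.505 -0.105  0.078]
 [ 0.526 -0.058  0.109]] 0.001962029402026889
200 [(np.int64(536), np.int64(-109), np.int64(182)), (np.int64(538), np.int64(-101), np.int64(179)), (np.int64(539), np.int64(-92), np.int64(175)), (np.int64(394), np.int64(-1), np.int64(-3)), (np.int64(506), np.int64(-54), np.int64(125)), (np.int64(536), np.int64(-62), np.int64(156))]
202 [(np.int64(538), np.int64(-111), np.int64(178)), (np.int64(392), np.int64(-22), np.int64(-1)), (np.int64(400), np.int64(-16), np.int64(1)), (np.int64(400), np.int64(-5), np.int64(-5)), (np.int64(541), np.int64(-75), np.int64(160)), (np.int64(544), np.int64(-67), np.int64(158))]
204 [(np.int64(535), np.int64(-109), np.int64(166)), (np.int64(397), np.int64(-25), np.int64(-5)), (np.int64(540), np.int64(-94), np.int64(162)), (np.int64(544), np.int64(-86), np.int64(161)), (np.int64(509), np.int64(-57), np.int64(113)), (np.int64(522), np.int64(-54), np.int64(123))]
206 [(np.int64(541), np.int64(-113), np.int64(166)), (np.int64(544), np.int64(-106), np.int64(165)), (np.int64(542), np.
[... 2019 characters left out ...]
np.int64(492), np.int64(-60), np.int64(29)), (np.int64(498), np.int64(-53), np.int64(29)), (np.int64(525), np.int64(-58), np.int64(58))]
222 [(np.int64(525), np.int64(-108), np.int64(82)), (np.int64(496), np.int64(-83), np.int64(38)), (np.int64(497), np.int64(-73), np.int64(33)), (np.int64(498), np.int64(-63), np.int64(27)), (np.int64(500), np.int64(-54), np.int64(23)), (np.int64(508), np.int64(-48), np.int64(27))]
224 [(np.int64(526), np.int64(-109), np.int64(74)), (np.int64(525), np.int64(-99), np.int64(67)), (np.int64(499), np.int64(-75), np.int64(27)), (np.int64(505), np.int64(-68), np.int64(28)), (np.int64(510), np.int64(-61), np.int64(28)), (np.int64(510), np.int64(-50), np.int64(22))]
```

The lid plane gives a tilt of about 45°, with the pads on the rear part of the body. A gap just under 44 mm still blocks the body from passing between the pads. So on open table I'll rest the foot edge, loosen the grip slightly, and push in -x to tip it upright. After that I'll slide it by pushing low on the foot rather than gripping.

```bash
python3 -m pendant '[[[0,0,-0.1],0],[[0,0,-0.2],0],[[0,0,-0.3],0],[[0,0.1,-0.3],0],[[0,0.2,-0.3],0],[[0,0.3,-0.3],0],[[-0.02,0.4,-0.3],0],[[-0.04,0.5,-0.3],0],[[-0.06,0.6,-0.3],0],[[-0.06,0.7,-0.3],0],[[-0.06,0.76,-0.3],0],[[-0.06,0.76,-0.3],0]]' && python3 -m pendant '[[[0,0,0.1],0],[[0,0,0.2],0],[[0,0,0.3],0],[[0,0,0.36],0],[[0,0,0.38],0],[[0,0,0.39],0],[[0,0,0.39],0]]'
```

```text
time_s: 41.77
eef_pos: [0.5022, -0.2748, 0.1302]
tcp_rot: [[1.0, -0.008, 0.001], [-0.008, -1.0, -0.003], [0.001, 0.003, -1.0]]
wrist_force: [0.5, 0.0, -1.7]
opening: 0.0409
finger_force: 30.0
time_s: 42.35
eef_pos: [0.5031, -0.2695, 0.0327]
tcp_rot: [[1.0, -0.001, 0.0], [-0.001, -1.0, 0.0], [0.0, -0.0, -1.0]]
wrist_force: [-0.2, -0.2, -1.7]
opening: 0.0413
finger_force: 30.0
```

Lower gently until the foot edge touches, then look.

```bash
python3 -m pendant '[[[0,0,0.008],0],[[0,0,0.016],0],[[0,0,0.016],0]]';  python3 -c "
from h import *
c=snap('scene','j');P=cloud(c)
cv2.imwrite('pics/jz.png',cv2.resize(c['frame'][195:275,190:290,::-1],None,fx=7,fy=7,interpolation=2))
u,v=proj(c,[.503,-.27,.05]);print(u,v)
m=(abs(P[...,0]-.49)<.08)&(abs(P[...,1]+.27)<.017)&(P[...,2]>.01)&(P[...,2]<.09);q=P[m]
for z in range(10,90,8):
  s=q[(q[:,2]*1000>=z)&(q[:,2]*1000<z+8)]
  if len(s):print(z,len(s),np.percentile(s[:,0],[5,50,95]).round(3))"
```

```text
time_s: 42.6
eef_pos: [0.5031, -0.2702, 0.0292]
tcp_rot: [[1.0, -0.002, 0.001], [-0.002, -1.0, -0.001], [0.001, 0.001, -1.0]]
wrist_force: [0.5, 0.6, -1.9]
opening: 0.0406
finger_force: 30.0
225.26759069706213 248.2576286515234
10 17 [0.48  0.485 0.488]
18 3 [0.484 0.485 0.486]
26 2 [0.486 0.487 0.488]
34 2 [0.444 0.471 0.498]
42 11 [0.442 0.446 0.503]
50 15 [0.485 0.506 0.511]
58 39 [0.494 0.504 0.511]
66 42 [0.487 0.497 0.508]
74 31 [0.478 0.494 0.505]
```

View pics/jz.png

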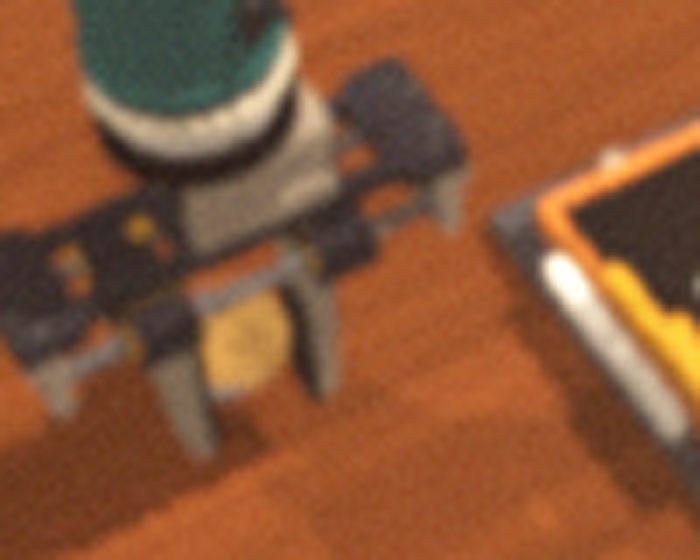

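The lid is face-on at (245,340), tilt about 50°, and the foot edge is still about 5–8 mm above the table. I'll lower it onto the table.

```bash
python3 -m pendant '[[[0,0,0.008],0],[[0,0,0.016],0],[[0,0,0.024],0],[[0,0,0.024],0]]'
```

```text
time_s: 42.98
eef_pos: [0.5056, -0.2704, 0.0243]
tcp_rot: [[1.0, -0.001, 0.005], [-0.001, -1.0, -0.002], [0.005, 0.002, -1.0]]
wrist_force: [1.9, 1.8, 7.0]
opening: 0.041
finger_force: 30.0
```

```bash
python3 -m pendant '[[[-0.01,0,0],0],[[-0.03,0,0],0],[[-0.05,0,0],0],[[-0.07,0,0],0],[[-0.09,0,0],0],[[-0.11,0,0],0],[[-0.13,0,0],0],[[-0.15,0,0],0],[[-0.15,0,0],0]]' 0.462;  python3 -c "
from h import *
c=snap('scene','k');P=cloud(c)
cv2.imwrite('pics/kz.png',cv2.resize(c['frame'][195:275,180:280,::-1],None,fx=7,fy=7,interpolation=2))
m=(abs(P[...,0]-.46)<.08)&(abs(P[...,1]+.27)<.017)&(P[...,2]>.01)&(P[...,2]<.09);q=P[m]
for z in range(10,90,8):
  s=q[(q[:,2]*1000>=z)&(q[:,2]*1000<z+8)]
  if len(s):print(z,len(s),np.percentile(s[:,0],[5,50,95]).round(3))"
```

```text
time_s: 43.73
eef_pos: [0.4639, -0.2702, 0.0224]
tcp_rot: [[1.0, -0.003, -0.001], [-0.003, -1.0, 0.0], [-0.001, -0.0, -1.0]]
wrist_force: [-0.3, 0.7, -0.3]
opening: 0.0422
finger_force: 0.0
10 29 [0.462 0.469 0.475]
18 20 [0.462 0.468 0.471]
26 24 [0.462 0.467 0.472]
34 17 [0.462 0.467 0.471]
42 21 [0.459 0.467 0.474]
50 31 [0.441 0.467 0.471]
58 64 [0.448 0.459 0.469]
66 13 [0.448 0.451 0.457]
```

View pics/kz.png

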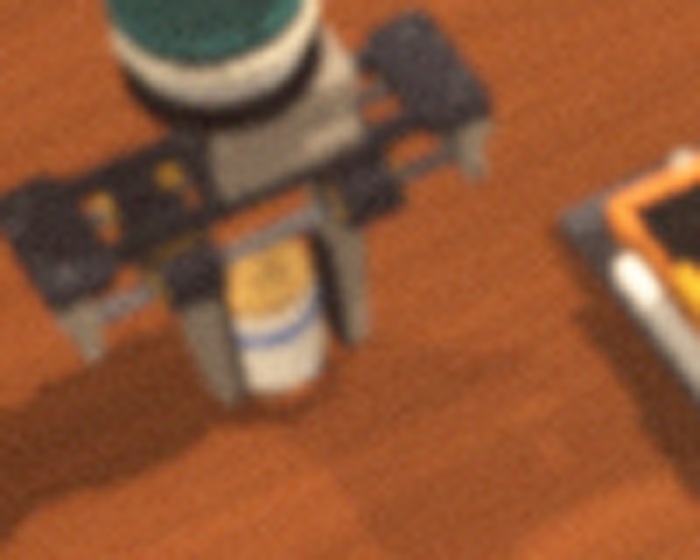

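It worked: the blue pot stands upright at crop (280,330), with its axis at x ≈ 0.448. I'll re-centre on it and grip.

```bash
python3 -m pendant '[[[0,0,0],0],[[0,0,0],0],[[0,0,0],0],[[0,0,0],0],[[-0.03,0,0],0],[[-0.06,0,0],0],[[-0.06,0,0],0],[[-0.06,0,0],0]]' 0.7; python3 -m pendant '[[[0,0,0],0],[[0,0,0],0],[[0,0,0],0],[[0,0,0],0],[[0,0,0],0],[[0,0,0],0],[[0,0,0],0],[[0,0,-0.1],0],[[0,0,-0.2],0],[[0,0,-0.3],0],[[0,0,-0.4],0],[[0,0,-0.4],0]]' 0.35; python3 -m pendant '[[[0,0,0],0],[[0,0,0],0]]'
```

```text
time_s: 44.45
eef_pos: [0.4493, -0.27, 0.0226]
tcp_rot: [[1.0, -0.003, -0.0], [-0.003, -1.0, 0.0], [-0.0, -0.0, -1.0]]
wrist_force: [0.4, -0.1, -0.1]
opening: 0.0641
finger_force: 0.0
time_s: 45.45
eef_pos: [0.4526, -0.2712, 0.1268]
tcp_rot: [[1.0, -0.002, 0.007], [-0.002, -1.0, -0.004], [0.007, 0.004, -1.0]]
wrist_force: [2.0, -0.1, -2.2]
opening: 0.0435
finger_force: 30.0
time_s: 45.62
eef_pos: [0.4492, -0.2694, 0.1216]
tcp_rot: [[1.0, -0.002, -0.002], [-0.002, -1.0, 0.001], [-0.002, -0.001, -1.0]]
wrist_force: [0.2, 0.2, -1.9]
opening: 0.0437
finger_force: 30.0
```

```bash
python3 -m pendant '[[[0.03,-0.1,0],0],[[0.06,-0.2,0],0],[[0.1,-0.3,0],0],[[0.15,-0.4,0],0],[[0.2,-0.5,0],0],[[0.248,-0.6,0],0],[[0.248,-0.7,0],0],[[0.248,-0.756,0],0],[[0.248,-0.756,0],0],[[0.248,-0.756,0.1],0],[[0.248,-0.756,0.2],0],[[0.248,-0.756,0.2],0]]'; python3 -m pendant '[[[0,0,0],0],[[0,0,0.03],0],[[0,0,0.06],0],[[0,0,0.075],0],[[0,0,0.082],0],[[0,0,0.082],0]]'
```

```text
time_s: 46.62
eef_pos: [0.5081, -0.0816, 0.0676]
tcp_rot: [[1.0, -0.003, -0.01], [-0.003, -1.0, 0.001], [-0.01, -0.001, -1.0]]
wrist_force: [-0.8, -0.7, -2.4]
opening: 0.0436
finger_force: 30.0
time_s: 47.12
eef_pos: [0.5124, -0.0811, 0.0519]
tcp_rot: [[1.0, -0.002, -0.0], [-0.002, -1.0, 0.0], [-0.0, -0.0, -1.0]]
wrist_force: [0.6, 0.1, -2.1]
opening: 0.0435
finger_force: 30.0
```

```bash
python3 -m pendant '[[[0,-0.002,0.006],0],[[0,-0.002,0.008],0],[[0,-0.002,0.008],0]]'; python3 -m pendant '[[[0,0,0],0],[[0,0,0],0],[[0,0,0],0],[[0,0,0],0],[[0,0,0],0],[[0,0,-0.1],0],[[0,0,-0.2],0],[[0,0,-0.3],0],[[0,0,-0.3],0]]' 0.65; python3 -m pendant '[[[-0.1,0,0],0],[[-0.2,0,0],0],[[-0.24,0,0],0],[[-0.24,0,0],0],[[-0.24,0,0],0],[[-0.24,0,0],0],[[-0.24,0,0],0],[[-0.24,0,0],0],[[-0.24,0,0],0],[[-0.24,0,0],0]]' 0; python3 pots.py m
```

```text
time_s: 47.37
eef_pos: [0.5129, -0.0805, 0.0506]
tcp_rot: [[1.0, -0.002, 0.001], [-0.002, -1.0, -0.0], [0.001, 0.0, -1.0]]
wrist_force: [-0.3, 0.1, 1.8]
opening: 0.0433
finger_force: 30.0
time_s: 48.12
eef_pos: [0.5157, -0.0808, 0.1294]
tcp_rot: [[1.0, -0.002, 0.008], [-0.002, -1.0, -0.001], [0.008, 0.001, -1.0]]
wrist_force: [1.1, 0.2, -0.1]
opening: 0.0596
finger_force: 0.0
time_s: 48.95
eef_pos: [0.4528, -0.0804, 0.1249]
tcp_rot: [[1.0, -0.002, -0.0], [-0.002, -1.0, 0.0], [-0.0, -0.0, -1.0]]
wrist_force: [0.4, -0.2, -0.8]
opening: 0.0006
finger_force: 0.0
top x,y [ 0.6775 -0.4258] lid z 0.0634 n 181
top x,y [0.5888 0.1366] lid z 0.0902 n 197
top x,y [0.5881 0.065 ] lid z 0.0904 n 188
top x,y [ 0.588  -0.0087] lid z 0.0898 n 186
top x,y [0.5989 0.1881] lid z 0.0828 n 64
top x,y [ 0.5213 -0.0827] lid z 0.0894 n 62
top red grip [[0.59, 0.217, 0.139], [0.598, 0.224, 0.198], [0.608, 0.235, 0.204]]
scene x,y [0.5926 0.1352] lid z 0.0888 n 243
scene x,y [0.6041 0.1866] lid z 0.0805 n 79
scene x,y [0.5919 0.0639] lid z 0.0886 n 248
scene x,y [ 0.5131 -0.0805] lid z 0.089 n 254
scene x,y [ 0.5907 -0.0093] lid z 0.0885 n 237
scene x,y [ 0.6808 -0.4269] lid z 0.0605 n 242
scene red grip [[0.595, 0.216, 0.124], [0.606, 0.222, 0.169], [0.611, 0.235, 0.201]]
[ 0.45264321 -0.08039695  0.12496969] [-0.13646302  0.33240939 -0.32146258]
```

```bash
python3 -m pendant '[[[0,0,0.1],0],[[0,0,0.2],0],[[0,0,0.3],0],[[0,0,0.35],0],[[0,0,0.37],0],[[0,0,0.37],0],[[0,0,0.37],0]]' && python3 -m pendant '[[[0.03,0,0],0],[[0.06,0,0],0],[[0.09,0,0],0],[[0.12,0,0],0],[[0.15,0,0],0],[[0.18,0,0],0],[[0.2,0,0],0],[[0.2,0,0],0]]'
```

```text
time_s: 49.63
eef_pos: [0.4529, -0.0804, 0.0329]
tcp_rot: [[1.0, -0.002, 0.0], [-0.002, -1.0, -0.0], [0.0, 0.0, -1.0]]
wrist_force: [-0.3, 0.6, 0.2]
opening: 0.0003
finger_force: 0.0
time_s: 50.3
eef_pos: [0.5047, -0.0805, 0.0329]
tcp_rot: [[1.0, -0.002, 0.003], [-0.002, -1.0, -0.0], [0.003, 0.0, -1.0]]
wrist_force: [-0.3, 0.6, 0.1]
opening: 0.0004
finger_force: 0.0
```

```bash
python3 -m pendant '[[[0.03,0,0],0],[[0.06,0,0],0],[[0.09,0,0],0],[[0.12,0,0],0],[[0.15,0,0],0],[[0.16,0,0],0],[[0.16,0,0],0]]' && python3 -m pendant '[[[0.01,0,0],0],[[0.02,0,0],0],[[0.03,0,0],0],[[0.03,0,0],0],[[0.03,0,0],0]]'; python3 pots.py n
```

```text
time_s: 50.88
eef_pos: [0.5439, -0.0805, 0.0326]
tcp_rot: [[1.0, -0.002, 0.002], [-0.002, -1.0, -0.0], [0.002, 0.0, -1.0]]
wrist_force: [0.6, 0.8, 0.1]
opening: 0.0005
finger_force: 0.0
time_s: 51.3
eef_pos: [0.548, -0.0806, 0.0323]
tcp_rot: [[1.0, -0.002, -0.004], [-0.002, -1.0, 0.0], [-0.004, -0.0, -1.0]]
wrist_force: [-5.5, 0.3, 2.9]
opening: 0.0003
finger_force: 2.6
top x,y [ 0.6775 -0.4258] lid z 0.063 n 175
top x,y [0.5884 0.1371] lid z 0.0885 n 196
top x,y [0.5894 0.0648] lid z 0.091 n 191
top x,y [ 0.5948 -0.0099] lid z 0.0911 n 104
top x,y [0.5989 0.1883] lid z 0.0829 n 64
top red grip [[0.59, 0.217, 0.142], [0.598, 0.224, 0.197], [0.608, 0.236, 0.204]]
scene x,y [0.5918 0.1355] lid z 0.0884 n 245
scene x,y [0.6044 0.186 ] lid z 0.0814 n 77
scene x,y [0.5912 0.0636] lid z 0.0881 n 252
scene x,y [ 0.5923 -0.0102] lid z 0.0889 n 238
scene x,y [ 0.5825 -0.0814] lid z 0.0903 n 361
scene x,y [ 0.68   -0.4275] lid z 0.0609 n 242
scene red grip [[0.593, 0.216, 0.123], [0.607, 0.222, 0.168], [0.612, 0.234, 0.202]]
[ 0.54797512 -0.08063067  0.03228179] [-5.44473927  0.51603676  3.58843697]
```

```bash
python3 -m pendant '[[[0.01,0,0],0],[[0.02,0,0],0],[[0.02,0,0],0],[[0.02,0,0],0]]';python3 -m pendant '[[[-0.1,0,0],0],[[-0.2,0,0],0],[[-0.3,0,0],0],[[-0.4,0,0],0],[[-0.4,0,0],0],[[-0.4,0,-0.2],0],[[-0.4,0,-0.4],0],[[-0.4,0,-0.6],0],[[-0.4,0,-0.8],0],[[-0.4,0,-0.8],0],[[-0.4,0,-0.8],0]]' ; python3 pots.py p
```

```text
time_s: 51.73
eef_pos: [0.5483, -0.0806, 0.032]
tcp_rot: [[1.0, -0.002, -0.014], [-0.002, -1.0, 0.0], [-0.014, -0.0, -1.0]]
wrist_force: [-15.6, 1.2, 14.5]
opening: 0.0003
finger_force: 8.1
time_s: 52.65
eef_pos: [0.46, -0.0809, 0.2399]
tcp_rot: [[1.0, -0.002, 0.014], [-0.002, -1.0, -0.002], [0.014, 0.002, -1.0]]
wrist_force: [0.7, 0.5, 0.9]
opening: 0.0001
finger_force: 0.0
top x,y [ 0.6777 -0.4259] lid z 0.0621 n 180
top x,y [0.588  0.1369] lid z 0.0904 n 196
top x,y [0.5882 0.0647] lid z 0.09 n 191
top x,y [ 0.5874 -0.0084] lid z 0.089 n 187
top x,y [ 0.585  -0.0807] lid z 0.0905 n 193
top x,y [0.5992 0.1882] lid z 0.0815 n 66
top red grip [[0.59, 0.217, 0.137], [0.598, 0.224, 0.197], [0.608, 0.236, 0.205]]
scene x,y [0.5924 0.1348] lid z 0.0885 n 241
scene x,y [0.605  0.1862] lid z 0.0825 n 78
scene x,y [0.5916 0.0641] lid z 0.0883 n 252
scene x,y [ 0.5907 -0.0089] lid z 0.0887 n 238
scene x,y [ 0.5888 -0.0822] lid z 0.0886 n 269
scene x,y [ 0.6807 -0.4271] lid z 0.0607 n 240
scene red grip [[0.594, 0.216, 0.123], [0.606, 0.222, 0.167], [0.612, 0.233, 0.202]]
[ 0.45645165 -0.08058989  0.23424045] [-0.1956199  -0.40491216 -0.82115519]
```

All four pots sit in their bays: x within 2 mm of home, lids at z ≈ 0.09, and bay0 pushed hard against its stop. Next I'll turn back square and go open the clamp.

```bash
python3 -m pendant '[[[0,0,-0.12],-0.04],[[0,-0.1,-0.12],-0.08],[[0,-0.2,-0.12],-0.12],[[0.1,-0.3,-0.12],-0.16],[[0.2,-0.4,-0.12],-0.2],[[0.3,-0.5,-0.12],-0.24],[[0.4,-0.6,-0.12],-0.28],[[0.5,-0.6,-0.12],-0.32],[[0.58,-0.6,-0.12],-0.36],[[0.58,-0.6,-0.12],-0.4],[[0.58,-0.6,-0.12],-0.4],[[0.58,-0.6,-0.12],-0.4]]' 0.7; python3 -m pendant '[[[0,0,0],-0.04],[[0,0,0],-0.08],[[0,0,0],-0.1],[[0,0,0],-0.1],[[0,0,0],-0.1],[[0,0,0],-0.1]]'
```

```text
time_s: 53.75
eef_pos: [0.5995, 0.0693, 0.2604]
tcp_rot: [[0.313, 0.95, -0.004], [0.95, -0.314, 0.0], [-0.001, -0.004, -1.0]]
wrist_force: [-0.4, 0.2, 0.5]
opening: 0.0646
finger_force: 0.0
time_s: 54.25
eef_pos: [0.5999, 0.0692, 0.2624]
tcp_rot: [[0.005, 1.0, -0.0], [1.0, -0.005, -0.0], [-0.0, -0.0, -1.0]]
wrist_force: [-0.0, -0.0, -0.1]
opening: 0.0645
finger_force: 0.0
```

```bash
python3 -m pendant '[[[0.12,0,0],0],[[0.24,0,0],0],[[0.36,0,0],0],[[0.48,0,0],0],[[0.58,0,0],0],[[0.605,0,0],0],[[0.605,0,0],0],[[0.605,0,0],0],[[0.605,0,0],0]]'; python3 -m pendant '[[[0,0,0],0],[[0,0,0.1],0],[[0,0,0.2],0],[[0,0,0.3],0],[[0,0,0.4],0],[[0,0,0.4],0],[[0,0,0.4],0]]'; python3 -m pendant '[[[0,0,0],0],[[0,0,0],0],[[0,0,0],0],[[0,0,0],0],[[0,0,0],0],[[0,0,0],0],[[0,0,0],0],[[0,0,0],0],[[0,0,0],0],[[0,0,0],0]]' 0
```

```text
time_s: 55.0
eef_pos: [0.6011, 0.2183, 0.2624]
tcp_rot: [[0.005, 1.0, 0.0], [1.0, -0.005, -0.002], [-0.002, 0.0, -1.0]]
wrist_force: [-1.1, -0.3, 0.2]
opening: 0.0645
finger_force: 0.0
time_s: 55.58
eef_pos: [0.6003, 0.219, 0.1618]
tcp_rot: [[0.004, 1.0, -0.002], [1.0, -0.004, -0.001], [-0.001, -0.002, -1.0]]
wrist_force: [-0.2, -0.2, 0.8]
opening: 0.0647
finger_force: 0.0
time_s: 56.42
eef_pos: [0.6, 0.2207, 0.1628]
tcp_rot: [[0.002, 1.0, -0.001], [1.0, -0.002, -0.0], [-0.0, -0.001, -1.0]]
wrist_force: [-3.7, 0.0, 3.8]
opening: 0.019
finger_force: 30.0
```

```bash
python3 -m pendant '[[[0.076,0,0.002],0],[[0.159,0,0.021],0],[[0.237,0,0.056],0],[[0.306,0,0.106],0],[[0.365,0,0.168],0],[[0.4,0,0.222],0],[[0.426,0,0.28],0],[[0.444,0,0.342],0],[[0.45,0,0.384],0],[[0.452,0,0.414],0],[[0.452,0,0.418],0],[[0.452,0,0.418],0]]'; python3 -m pendant '[[[0,0,0],0],[[0,0,0],0]]'
```

```text
time_s: 57.42
eef_pos: [0.6007, 0.337, 0.0566]
tcp_rot: [[0.0, 1.0, 0.001], [1.0, -0.0, 0.005], [0.005, 0.001, -1.0]]
wrist_force: [0.8, 8.9, -3.7]
opening: 0.019
finger_force: 30.0
time_s: 57.58
eef_pos: [0.6007, 0.337, 0.0571]
tcp_rot: [[0.0, 1.0, 0.001], [1.0, -0.001, 0.006], [0.006, 0.001, -1.0]]
wrist_force: [1.6, 9.0, -3.8]
opening: 0.0193
finger_force: 30.0
```

Release, lift clear, and check everything.

```bash
python3 -m pendant '[[[0,0,0],0],[[0,0,0],0],[[0,0,0],0],[[0,0,0],0],[[0,0,0],0],[[0,0,0],0],[[0,0,-0.1],0],[[0,0,-0.25],0],[[0,0,-0.4],0],[[0,0,-0.55],0],[[0,0,-0.7],0],[[0,0,-0.7],0]]' 0.7; python3 -m pendant '[[[0.1,-0.2,-0.4],0],[[0.1,-0.2,-0.4],0],[[0.1,-0.2,-0.4],0],[[0.1,-0.2,-0.4],0],[[0.1,-0.2,-0.4],0],[[0.1,-0.2,-0.4],0],[[0.1,-0.2,-0.4],0]]'; python3 pots.py q; python3 -c "
from h import *
c=dict(np.load('/tmp/sceneq.npz'));P=cloud(c)
cv2.imwrite('pics/qz.png',cv2.resize(c['frame'][140:300,240:440,::-1],None,fx=3.8,fy=3.8))"
```

```text
time_s: 58.58
eef_pos: [0.6041, 0.3361, 0.2425]
tcp_rot: [[0.002, 1.0, 0.012], [1.0, -0.002, 0.007], [0.007, 0.012, -1.0]]
wrist_force: [0.2, 0.2, 0.9]
opening: 0.0646
finger_force: 0.0
time_s: 59.17
eef_pos: [0.5511, 0.3573, 0.3311]
tcp_rot: [[0.003, 1.0, -0.002], [1.0, -0.003, -0.002], [-0.002, -0.002, -1.0]]
wrist_force: [0.5, 0.0, -1.0]
opening: 0.0641
finger_force: 0.0
top x,y [ 0.6768 -0.4265] lid z 0.0626 n 181
top x,y [0.5879 0.1366] lid z 0.0916 n 196
top x,y [0.5874 0.0647] lid z 0.0895 n 190
top x,y [ 0.5881 -0.0078] lid z 0.0903 n 188
top x,y [ 0.5853 -0.0816] lid z 0.0902 n 191
top red grip [[0.59, 0.263, 0.072], [0.599, 0.309, 0.08], [0.609, 0.349, 0.09]]
scene x,y [0.5922 0.1353] lid z 0.0891 n 247
scene x,y [0.593  0.0633] lid z 0.0885 n 252
scene x,y [ 0.5914 -0.0092] lid z 0.0887 n 237
scene x,y [ 0.5888 -0.0815] lid z 0.0887 n 270
scene x,y [ 0.6795 -0.4269] lid z 0.0611 n 243
scene red grip [[0.594, 0.273, 0.068], [0.606, 0.31, 0.079], [0.612, 0.348, 0.086]]
[0.55109477 0.35753109 0.33112123] [ 0.2117485  -0.0917273   0.27298078]
```

View pics/qz.png

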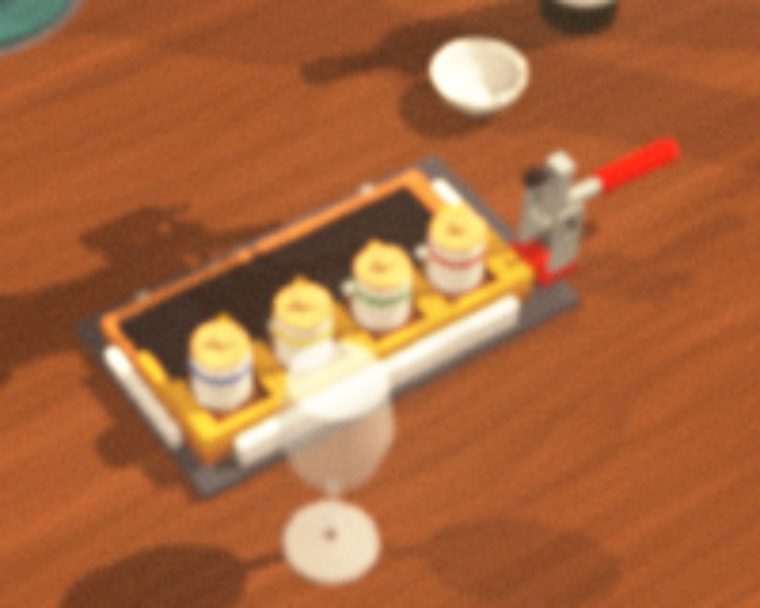

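All four pots are in their bays and the clamp lies open (red grip level at (640,165)). The board is in its nest, and the glass and bowl are untouched. Handing in.

```bash
python3 -c "
from station import arm
print(arm.hand_in())"
```

```text
the job is handed in; nothing more can be done
None
```

I handed the job in at about 59 s, though the hand-in returned no verdict: all four pots are in bays (the blue one about 2–3 mm short of its expected home, inside the 6 mm limit, after it tipped once in the grip and I righted it), the clamp is swung fully open, the board lies in its nest, and the last picture showed the glass and bowl undisturbed; I never worked near the bottle.

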